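# Pack small motors into a divided crate on a spring lift

### The arm

A 6-joint arm with a two-finger parallel gripper is mounted at the origin on the work surface. World frame = base frame: x ahead of the robot, y to its left, z up, the work surface at z = 0. Lengths are in mm, angles in rad, forces in N, time in s.
With the tool pointing down it reaches from about 400 to 925 mm from the base axis. Payload 12.5 kg.
Tool frame: the origin (TCP) lies on the centre line of the jaws, within the pads' length; the fingertips stand 14 mm ahead of it and the grasp point (between the pads) lies 5 mm behind it; z points along the fingers, y is the direction in which the jaws open and shut (so a half turn about z gives the same grasp; the last joint's range is limited). The gripper opens to 95 mm and grips with 3 to 60 N. Pads are 20 mm wide; open, the fingers measure 119 mm over their backs; the gripper's body (75 mm by 180 mm) begins 59 mm behind the grasp point.
Start: joints at [1.078, 0.491, 1.559, -0, 1.092, -0.106], TCP at [235.751, 578.849, 228.661] pointing down, gripper open.
Joint ranges: [-3.1, 3.1], [-0.84, 2.19], [0.05, 2.79], [-1.13, 4.28], [0.06, 2.93], [-2.69, 2.69]. Speed limits (rad/s): [2.22, 2.22, 2.79, 3.14, 3.14, 3.14].

### API

Orientations are given as [roll, pitch, yaw] about the fixed x, y, z axes, in that order (R = Rz(yaw) Ry(pitch) Rx(roll)).
In Python, from cell import * gives the robot as it stands.
- The arm moves only by the tool play_rows, never from a script. Its argument "moves" is a list of rows, each a list of 7 numbers: the shift along the tool's x, y, z in m, then the turn, a rotation vector about the tool's x, y, z in rad, then the opening in per cent of the stroke, from 0 (shut) to 100 (fully open). In form: [[tx, ty, tz, ax, ay, az, claw], ...]. A call has 1 to 8 rows; each row shifts and turns the pose as measured when the row begins, along the tool's axes as they then stand; what a row does not reach is not made up. A row lasts 1/10 s, in which the tool goes at most 50 mm and 8.59 degrees, less where a joint would pass 70% of its speed; a pose out of reach is approached as far as the arm can. A call is refused whole if a number of a shift passes 0.05 or a number of a turn 0.15, either way. A call with a gripper value outside its range is refused whole. The fingers move at their own pace and stop on an object; the grip force is fixed at half the most. Time passes only in rows, so rows that do not move let the fingers close. It gives the time, the measured TCP pose, the force and the opening at its end, in the units of the state.
- state(): the state, without advancing time (a new reading comes with each control period).
- read_camera(name): name is "scene" or "top"; returns a dict with "img" (420x560x3 uint8, red, green, blue), "fx", "fy", "cx", "cy" (pixels), "R" (3x3) and "t" (3): a world point X has camera coordinates R X + t. Camera axes: x right, y down, z forward; pixel columns grow to the right and rows downward; lengths in mm; the calibration is good to about 2 mm. A picture is of the moment at which its call begins. There is no depth.
- job_done(): hands the job in, once; it reports no verdict.
The state is a dict: "t": time; "joints": joint angles; "qvel": joint speeds; "tau": joint torques, N m; "eef_pos": TCP position; "tcp_rot": TCP orientation; "ft_force": force on the tool from outside, world axes, zero at the start; "moment": the same for the moment, N m; "opening": opening from 0.0 (shut) to 1.0 (fully open).
Only numpy, scipy, OpenCV 4.12 (cv2) and the standard library are available. Lean on these libraries where they do the work, as an engineer would, in place of code of your own. Each camera call takes 0.05 s, during which the arm holds its last target.

### The job

Pack every small motor standing on the bench into the divided crate on the spring lift, one to a cell, standing upright with the shaft up, and set each one down gently: dropping one jolts the lift. A capacitor has been left behind in the crate: take it out and stand it upright in the grey stock bin with the other two. When all that is done, lay the plywood cover squarely on top of the crate's four corner posts, and leave everything else on the bench where it is.

Things in the scene. Friction and masses are not known exactly. Their poses are not given: they have to be found in the camera images.
- lift: fixed self-levelling spring lift on the bench, left or right of the middle: flat steel base 182 x 290 mm (its x by y), grey housing and telescopic skirt under a steel platform 162 x 270 mm. Origin on the bench at the centre of the base, z up.
- platform (a joint): how far the lift's platform has sunk, in m: 0 = at its upper stop, platform surface 120 mm above the bench; 0.075 = lower stop. Spring: 450 N/m with 8 N preload, damped; the empty crate (0.6 kg) does not move it, then every motor sinks it by about another 9 mm and it stays there. A motor let fall from more than about a centimetre jolts it.
- platform_top (a point): centre of the platform's upper surface (moves down as it sinks). A 6 mm high lip around it keeps the crate in place with 2 mm play.
- crate: loose open plywood crate, 0.6 kg, standing on the platform; origin at the centre of its underside, x across (146 mm), y along (254 mm over the posts), z up. Floor 8 mm thick, walls 8 mm thick and up to 50 mm, dividers 6 mm thick and up to 40 mm above the origin. 2 x 3 cells, each 62 mm square, centred at x = -34, 34 and y = -68, 0, 68 mm. Four timber posts 20 x 20 mm outside the end walls, centred at x = +-63, y = +-117 mm, their tops 102 mm above the origin.
- cover: loose plywood cover for the crate, 0.25 kg, starts flat on the bench on the other side from the lift: board 150 x 258 x 9 mm (its x, y, z) with a batten grip on top in the middle, 20 mm wide (x), 120 mm long (y), from 9 to 39 mm above the origin. Origin at the centre of its underside. It lies on the post tops with its y along the crate's y, either way round.
- stock_bin: fixed grey plastic bin at the back of the bench, 100 x 200 mm (x by y) and 45 mm high, walls and floor 4 mm, two capacitors fixed in it at its y = +68 mm end. Origin at the centre of its underside.
- bin_space (a point): middle of the free floor of the stock bin (at y = -30 mm in the bin, on its floor; free for 55 mm either way along y and 46 mm along x).
- motor1: small round motor, about 0.42 kg (may be absent): dark squat body 52 mm in diameter and 44 mm high, boss 22 mm in diameter from 44 to 50 mm, steel shaft 14 mm in diameter from 50 to 86 mm. Stands on the bench with the shaft up. Origin at the centre of its underside, z along the shaft. It is easily held by the shaft.
- motor2: another motor like motor1; may be absent
- motor3: another motor like motor1; may be absent
- motor4: another motor like motor1; may be absent
- motor5: another motor like motor1; may be absent
- motor6: another motor like motor1; may be absent
- capacitor1: capacitor left in a cell of the crate (exactly one of the three is present): aluminium can 45 mm in diameter, 88 mm high, 0.12 kg, two small brass tabs to 99 mm that can be ignored. Stands upright. Origin at the centre of its underside.
- capacitor2: like capacitor1, in another cell; may be absent
- capacitor3: like capacitor1, in another cell; may be absent
- grease_tin: tin 52 mm in diameter, 55 mm high, standing among the motors; leave it. Origin under its centre.
- bearing: bearing ring lying among the motors, 52 mm outside, 18 mm high; leave it. Origin under its centre.
- tape_roll: roll of tape lying among the motors, 56 mm outside, 25 mm high; leave it. Origin under its centre.
- screwdriver: screwdriver lying near the robot; leave it.
- wrench: wrench lying near the robot; leave it.
- spray_can: spray can 60 mm in diameter, 190 mm high, on the far left of the bench; leave it. Origin under its centre.
Things that resemble listed ones, but are neither listed nor needed, are in the scene too. What is shaped like the motor6 but pink is not meant.

How it is judged (in metres and radians):
On the way, in this order (a step that is already met when the one before it is completed fails the run):
1. with the cover off, every motor stands in a cell of the crate and the capacitor stands in the stock bin (x of motor1 in the frame of crate between -0.045 and 0.045 m and y of motor1 in the frame of crate between -0.08 and 0.08 m and z of motor1 in the frame of crate between 0.004 and 0.013 m and angle between each of motor1, motor2, motor3, motor4, motor5, motor6, capacitor1, capacitor2, capacitor3's own z axis and vertical below 0.12 rad and x of motor2 in the frame of crate between -0.045 and 0.045 m and y of motor2 in the frame of crate between -0.08 and 0.08 m and z of motor2 in the frame of crate between 0.004 and 0.013 m and x of motor3 in the frame of crate between -0.045 and 0.045 m and y of motor3 in the frame of crate between -0.08 and 0.08 m and z of motor3 in the frame of crate between 0.004 and 0.013 m and x of motor4 in the frame of crate between -0.045 and 0.045 m and y of motor4 in the frame of crate between -0.08 and 0.08 m and z of motor4 in the frame of crate between 0.004 and 0.013 m and x of motor5 in the frame of crate between -0.045 and 0.045 m and y of motor5 in the frame of crate between -0.08 and 0.08 m and z of motor5 in the frame of crate between 0.004 and 0.013 m and x of motor6 in the frame of crate between -0.045 and 0.045 m and y of motor6 in the frame of crate between -0.08 and 0.08 m and z of motor6 in the frame of crate between 0.004 and 0.013 m and x of capacitor1 in the frame of stock_bin between -0.04 and 0.04 m and y of capacitor1 in the frame of stock_bin between -0.09 and 0.055 m and z of capacitor1 in the frame of stock_bin between 0 and 0.01 m and x of capacitor2 in the frame of stock_bin between -0.04 and 0.04 m and y of capacitor2 in the frame of stock_bin between -0.09 and 0.055 m and z of capacitor2 in the frame of stock_bin between 0 and 0.01 m and x of capacitor3 in the frame of stock_bin between -0.04 and 0.04 m and y of capacitor3 in the frame of stock_bin between -0.09 and 0.055 m and z of capacitor3 in the frame of stock_bin between 0 and 0.01 m and horizontal distance between crate and platform_top below 0.012 m and angle between crate's own z axis and vertical below 0.06 rad and value of joint platform above 0.015 m and horizontal distance between cover and crate above 0.12 m), for 0.2 s.
2. the cover lies squarely on the four posts (z of cover in the frame of crate between 0.097 and 0.107 m and horizontal distance between cover and crate below 0.02 m and angle between the y axis of cover and the y axis of crate, either way round below 0.15 rad and angle between cover's own z axis and vertical below 0.06 rad), for 0.2 s.
At the end, for the whole second after the job is handed in: Motors stand on cell floors (within 5 mm, tilt under 0.12 rad); capacitor upright (0.12 rad) on the free floor of the bin; crate within 12 mm of the platform centre, platform sunk over 15 mm; cover flat on the posts within 20 mm and 0.15 rad of the crate; all at rest (all of step 2 and x of motor1 in the frame of crate between -0.045 and 0.045 m and y of motor1 in the frame of crate between -0.08 and 0.08 m and z of motor1 in the frame of crate between 0.004 and 0.013 m and angle between each of motor1, motor2, motor3, motor4, motor5, motor6, capacitor1, capacitor2, capacitor3's own z axis and vertical below 0.12 rad and x of motor2 in the frame of crate between -0.045 and 0.045 m and y of motor2 in the frame of crate between -0.08 and 0.08 m and z of motor2 in the frame of crate between 0.004 and 0.013 m and x of motor3 in the frame of crate between -0.045 and 0.045 m and y of motor3 in the frame of crate between -0.08 and 0.08 m and z of motor3 in the frame of crate between 0.004 and 0.013 m and x of motor4 in the frame of crate between -0.045 and 0.045 m and y of motor4 in the frame of crate between -0.08 and 0.08 m and z of motor4 in the frame of crate between 0.004 and 0.013 m and x of motor5 in the frame of crate between -0.045 and 0.045 m and y of motor5 in the frame of crate between -0.08 and 0.08 m and z of motor5 in the frame of crate between 0.004 and 0.013 m and x of motor6 in the frame of crate between -0.045 and 0.045 m and y of motor6 in the frame of crate between -0.08 and 0.08 m and z of motor6 in the frame of crate between 0.004 and 0.013 m and x of capacitor1 in the frame of stock_bin between -0.04 and 0.04 m and y of capacitor1 in the frame of stock_bin between -0.09 and 0.055 m and z of capacitor1 in the frame of stock_bin between 0 and 0.01 m and x of capacitor2 in the frame of stock_bin between -0.04 and 0.04 m and y of capacitor2 in the frame of stock_bin between -0.09 and 0.055 m and z of capacitor2 in the frame of stock_bin between 0 and 0.01 m and x of capacitor3 in the frame of stock_bin between -0.04 and 0.04 m and y of capacitor3 in the frame of stock_bin between -0.09 and 0.055 m and z of capacitor3 in the frame of stock_bin between 0 and 0.01 m and horizontal distance between crate and platform_top below 0.012 m and angle between crate's own z axis and vertical below 0.06 rad and value of joint platform above 0.015 m and linear speed of each of motor1, motor2, motor3, motor4, motor5, motor6, capacitor1, capacitor2, capacitor3, crate, cover below 0.03 m/s and velocity of joint platform between -0.02 and 0.02 m/s); the robot touches nothing.
It fails at once if the platform is jolted: it sinks faster than 0.15 m/s (velocity of joint platform above 0.15 m/s).
It fails at once if a bystander (tin, bearing, tape, screwdriver, wrench, spray can) is moved more than 60 mm (distance of any of grease_tin, bearing, tape_roll, screwdriver, wrench, spray_can from where it was at the start of the episode above 0.06 m).
Of capacitor1, capacitor2, capacitor3 only 1 to 1 are there at a start; the rules pass over those that are not, and their reading is None.
Of motor1, motor2, motor3, motor4, motor5, motor6 only 4 to 6 are there at a start; the rules pass over those that are not, and their reading is None.
At some moment in a run one of motor1, motor2, motor3, motor4, motor5, motor6, cover may be knocked a few centimetres aside while the robot is not near it.
It also fails if it takes over 200 s, if anything falls off the work surface, if the arm or the gripper's body presses on something with over 40 N, if the wrist force passes 120 N, or if a joint passes its speed limit or range.

## Working session

There is one attempt and no reset: what is moved stays moved. The work goes in short steps, Python scripts to look and compute and a tool call to move; the robot and the scene stay as the last step left them, time stands still between calls to the robot, and variables do not carry over. Pictures are saved under pics/ and viewed, and the job is handed in when it is done.

Besides the shell and the picture viewer there is one more tool, called after "Request:" in YAML: its name, and indented under it one key for each argument. play_rows: Moves the arm, as the interface text tells. Its arguments: {"type":"object","properties":{"moves":{"type":"array"}},"required":["moves"]}

```bash
mkdir -p pics; ls
python3 - <<'E'
from cell import *
import cv2
s=state();print(s)
for n in("scene","top"):
    c=read_camera(n);cv2.imwrite(f"pics/{n}0.png",c["img"][:,:,::-1]);print(n,c["fx"],c["fy"],c["cx"],c["cy"],c["R"],c["t"])
E
```

```text
pics
{'t': 0.0, 'joints': array([ 1.07840206e+00,  4.91566570e-01,  1.55945225e+00, -1.37172799e-05,
        1.09170352e+00, -1.05614032e-01]), 'qvel': array([-0.00010715, -0.00015661,  0.00132211, -0.00077239,  0.00178363,
       -0.00054338]), 'tau': array([ 1.53056619e-03, -6.12660885e+01, -2.58183771e+01,  6.93124649e-02,
        4.81517392e-02, -1.03110629e-04]), 'eef_pos': array([235.63553593, 578.6297275 , 228.05642411]), 'tcp_rot': array([-3.14046798e+00, -1.06990870e-04,  2.75481869e+00]), 'ft_force': array([-0.46703922, -0.63982094,  0.04984395]), 'moment': array([0.03159337, 0.0306053 , 0.00113525]), 'opening': 1.0036695019235489}
scene 512.5561199127218 512.5561199127218 276.18896811633067 204.85405536226986 [[-6.75994583e-01  7.36906529e-01  3.02282189e-04]
 [ 4.03025046e-01  3.70054761e-01 -8.37036610e-01]
 [-6.16929603e-01 -5.65710387e-01 -5.47146802e-01]] [ 311.27261059 -149.78040178 2037.86488568]
top 419.9755054576696 419.9755054576696 280.6356089420112 204.53581519164388 [[ 1.44195620e-02 -9.99890272e-01  3.39409394e-03]
 [-9.77763581e-01 -1.48105466e-02 -2.09186584e-01]
 [ 2.09213899e-01 -3.02242535e-04 -9.77869855e-01]] [  63.97813325  549.86579815 1016.80418482]
```

View pics/scene0.png

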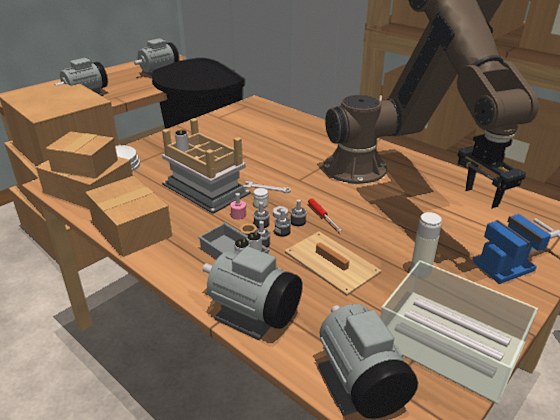

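View pics/top0.png

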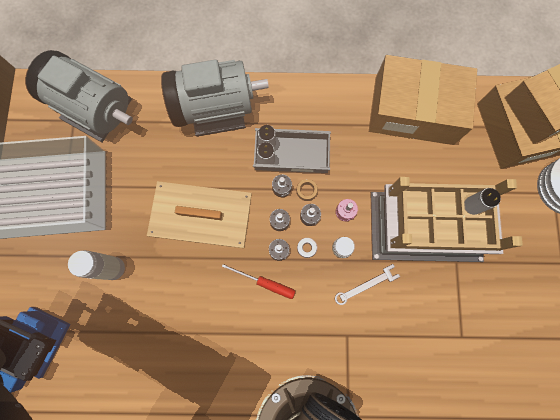

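Run:
```python
import cv2
a=cv2.imread("pics/top0.png");cv2.imwrite("pics/t0z.png",cv2.resize(a[110:310,140:410],None,fx=2.9,fy=2.9,interpolation=cv2.INTER_CUBIC))
cv2.imwrite("pics/t0c.png",cv2.resize(a[150:290,360:540],None,fx=4.2,fy=4.2,interpolation=cv2.INTER_CUBIC))
a=cv2.imread("pics/scene0.png");cv2.imwrite("pics/s0z.png",cv2.resize(a[110:300,140:390],None,fx=3.1,fy=3.1,interpolation=cv2.INTER_CUBIC))
```

```text
(no output)
```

View pics/t0z.png

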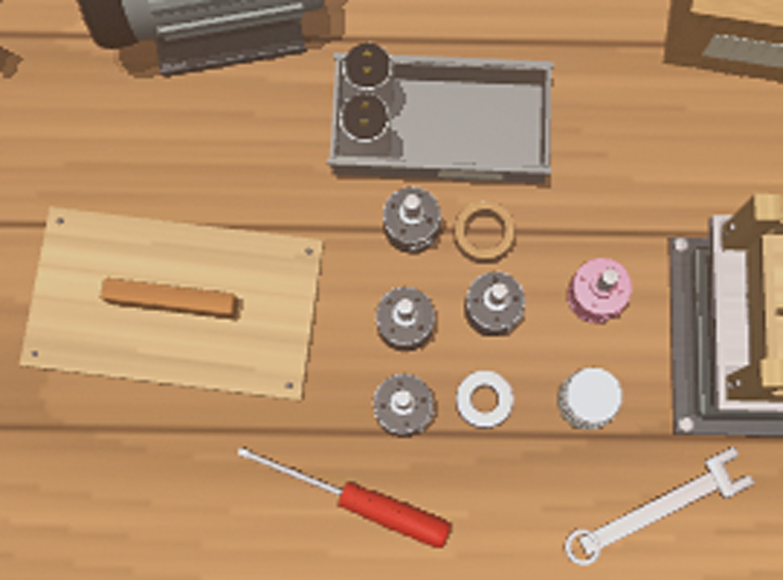

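View pics/t0c.png

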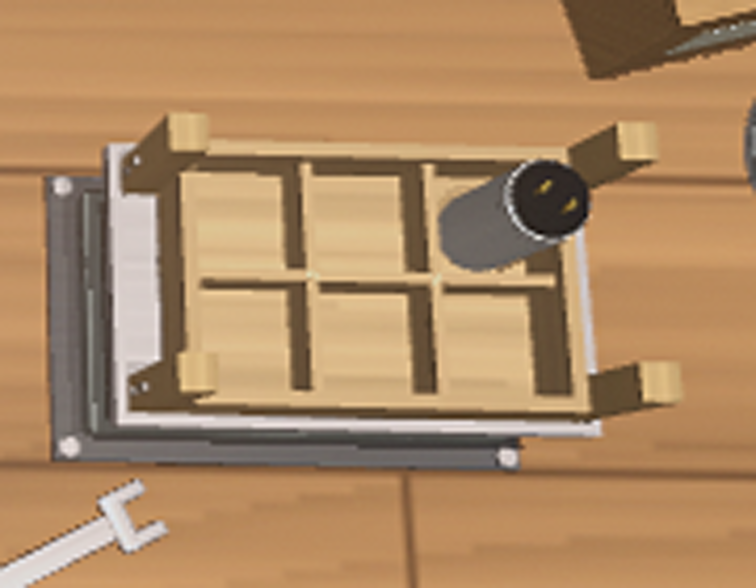

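View pics/s0z.png

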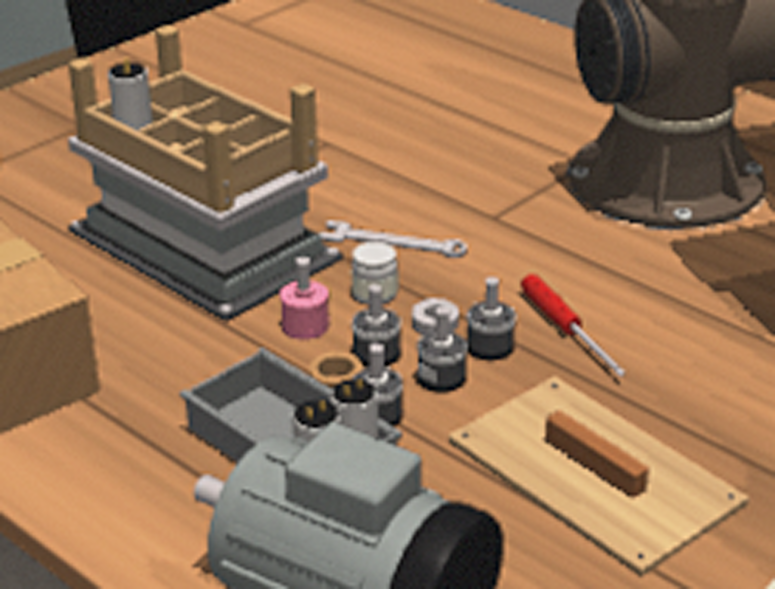

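```bash
cat > h.py <<'E'
from cell import *
import numpy as np, cv2
def ray(c,u,v,z):
    R=np.array(c["R"]);t=np.array(c["t"]).ravel()
    d=R.T@np.array([(u-c["cx"])/c["fx"],(v-c["cy"])/c["fy"],1]);o=-R.T@t
    return o+d*(z-o[2])/d[2]
def proj(c,X):
    p=np.array(c["R"])@np.array(X)+np.array(c["t"]).ravel()
    return p[0]/p[2]*c["fx"]+c["cx"],p[1]/p[2]*c["fy"]+c["cy"]
def zt(x,y,z=(0,)):pass
def shafts(c,box=(140,170,340,270)):
    """grey/white small bright blobs surrounded by dark-grey body; returns u,v"""
    x0,y0,x1,y1=box
    hsv=cv2.cvtColor(c["img"],cv2.COLOR_RGB2HSV)
    g=(hsv[...,1]<50)
    body=((hsv[...,1]<70)&(hsv[...,2]<150)).astype(np.uint8)
    br=(g&(hsv[...,2]>165)).astype(np.uint8)
    m=np.zeros_like(br);m[y0:y1,x0:x1]=br[y0:y1,x0:x1]
    n,l,s,ce=cv2.connectedComponentsWithStats(m)
    out=[]
    for i in range(1,n):
        if not 4<=s[i,4]<=90: continue
        u,v=ce[i];w=body[int(v)-8:int(v)+14,int(u)-10:int(u)+11].sum()
        if w>120: out.append((round(u,1),round(v,1),int(s[i,4]),int(w)))
    return out
def rel(p,yaw=None):
    """world target -> tool-axis shift (m)"""
    from scipy.spatial.transform import Rotation as Ro
    s=state();R=Ro.from_euler('xyz',s["tcp_rot"])
    d=R.inv().apply(np.array(p)-s["eef_pos"])/1000
    return d
E
python3 - <<'E'
from h import *
c=read_camera("top")
for r in shafts(c): print(r, ray(c,r[0],r[1],86).round(1))
f=lambda X,Y,s,x0,y0:((X+.5)/s-.5+x0,(Y+.5)/s-.5+y0)
print("posts",[ray(c,*f(X,Y,4.2,360,150),222).round(1) for X,Y in((188,132),(638,141),(198,372),(662,383))])
print("cap",ray(c,*f(549,200,4.2,360,150),128+88).round(1))
print("batten",[ray(c,*f(X,Y,2.9,140,110),39).round(1) for X,Y in((105,280),(237,294),(235,313),(103,300))])
print("board",[ray(c,*f(X,Y,2.9,140,110),9).round(1) for X,Y in((50,207),(323,240),(302,398),(21,366))])
print("bin",[ray(c,*f(X,Y,2.9,140,110),45).round(1) for X,Y in((337,56),(552,63),(549,180),(331,168))])
print("tin",ray(c,*f(593,395,2.9,140,110),55),"pink",ray(c,*f(609,278,2.9,140,110),86),ray(c,*f(485,398,2.9,140,110),25))
E
```

```text
(np.float64(281.1), np.float64(181.5), 42, 245) [602.3  71.8  86. ]
(np.float64(310.6), np.float64(211.8), 47, 248) [525.6  -2.5  86. ]
(np.float64(278.5), np.float64(217.2), 45, 241) [510.7  76.9  86. ]
(np.float64(278.1), np.float64(248.3), 49, 254) [433.7  76.7  86. ]
posts [array([ 570.4, -197.9,  222. ]), array([ 569.2, -432.3,  222. ]), array([ 444.7, -197. ,  222. ]), array([ 442.6, -431.7,  222. ])]
cap [ 538.3 -386.1  216. ]
batten [array([544.3, 344.5,  39. ]), array([533.3, 225.6,  39. ]), array([516. , 226.6,  39. ]), array([526. , 345.1,  39. ])]
board [array([619.3, 408.1,   9. ]), array([591.5, 152.3,   9. ]), array([444.3, 167. ,   9. ]), array([469.6, 423. ,   9. ])]
bin [array([758.8, 141.8,  45. ]), array([755. , -57.9,  45. ]), array([642. , -54.1,  45. ]), array([650.3, 144.3,  45. ])]
tin [445.60745803 -89.17683686  55.        ] pink [542.94044851 -99.91048158  86.        ] [444.96442745   2.56207072  25.        ]
```

Run:
```python
from h import *
c=read_camera("top");a=c["img"][:,:,::-1].copy()
b=cv2.resize(a[168:266,262:332],None,fx=6,fy=6,interpolation=cv2.INTER_NEAREST)
c2=read_camera("scene");a2=c2["img"][:,:,::-1].copy()
d=cv2.resize(a2[195:265,235:310],None,fx=5,fy=5,interpolation=cv2.INTER_NEAREST)
for i,r in enumerate(shafts(c)):
    p=ray(c,r[0],r[1],86)
    for z,col in((86,(0,0,255)),(0,(0,255,0))):
        u,v=proj(c,[p[0],p[1],z]);cv2.circle(b,(int((u+.5-262)*6),int((v+.5-168)*6)),2,col,-1)
        u,v=proj(c2,[p[0],p[1],z]);cv2.circle(d,(int((u+.5-235)*5),int((v+.5-195)*5)),2,col,-1)
out=np.zeros((590,800,3),np.uint8);out[:588,:420]=b;out[:350,422:797]=d
cv2.imwrite("pics/m0.png",out)
b=cv2.resize(a[115:185,245:345],None,fx=7,fy=7,interpolation=cv2.INTER_NEAREST);cv2.imwrite("pics/b0.png",b)
```

```text
(no output)
```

View pics/m0.png

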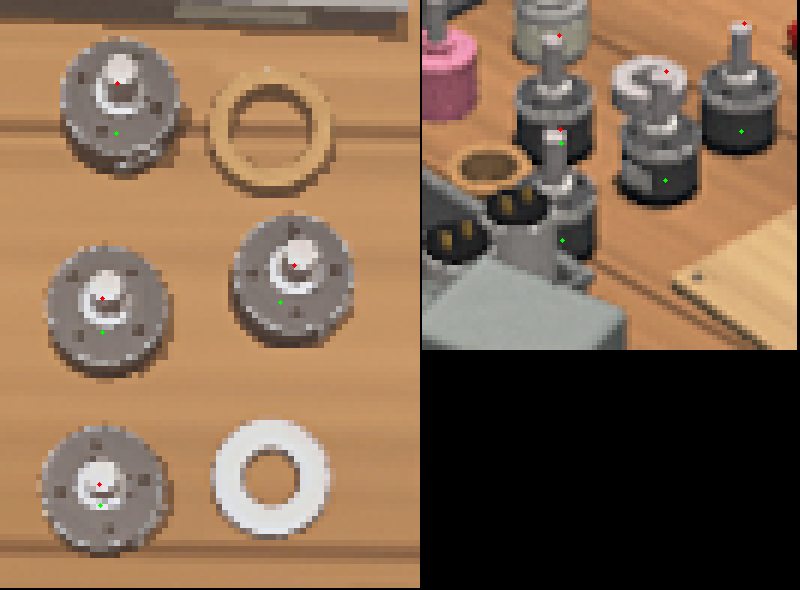

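View pics/b0.png

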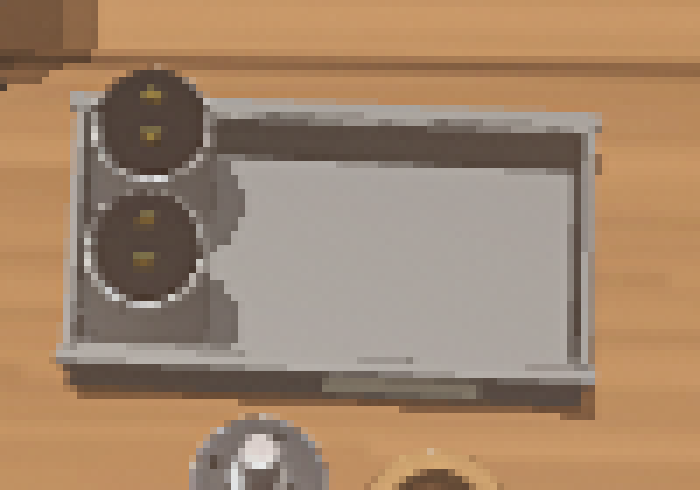

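Run:
```python
from h import *
c=read_camera("top");c2=read_camera("scene")
a2=c2["img"][:,:,::-1].copy()
d=cv2.resize(a2[195:265,235:310],None,fx=8,fy=8,interpolation=cv2.INTER_NEAREST)
for X,Y in((117,66),(301,250),(107,286),(102,473)):
    p=ray(c,X/6-.5+262,Y/6-.5+168,86);print(p.round(1))
    for z,col in((86,(0,0,255)),(0,(0,255,0))):
        u,v=proj(c2,[p[0],p[1],z]);cv2.circle(d,(int((u+.5-235)*8),int((v+.5-195)*8)),2,col,-1)
print("bin",[ray(c,X/7-.5+245,Y/7-.5+115,45).round(1) for X,Y in((72,93),(601,114),(595,383),(57,362))])
cv2.imwrite("pics/m1.png",d)
```

```text
[610.1  72.2  86. ]
[532.3  -5.2  86. ]
[515.9  74.9  86. ]
[438.5  75.8  86. ]
bin [array([762.2, 144.8,  45. ]), array([756.8, -58.9,  45. ]), array([648.9, -55.5,  45. ]), array([654.1, 147.5,  45. ])]
```

View pics/m1.png

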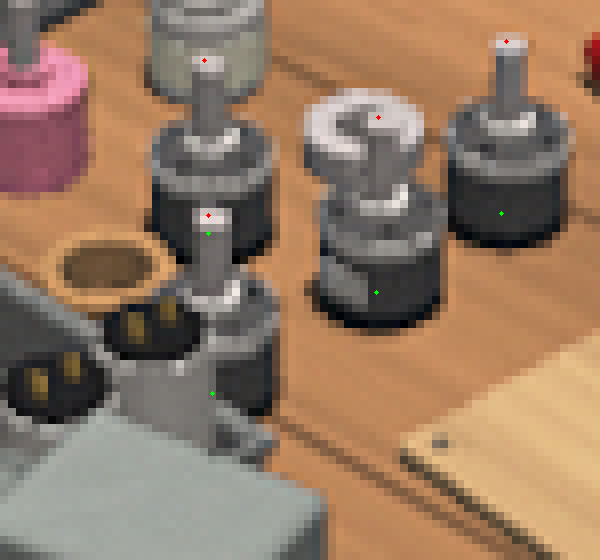

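Request:
play_rows:
  moves:
    - [0, 0, -0.02, 0, 0, 0.148, 70]
    - [0, 0, -0.02, 0, 0, 0.148, 70]
    - [0, 0, -0.02, 0, 0, 0.148, 70]
    - [0, 0, -0.02, 0, 0, 0.148, 70]
    - [0, 0, -0.02, 0, 0, 0.148, 70]
    - [0, 0, -0.02, 0, 0, 0.148, 70]
    - [0, 0, 0, 0, 0, 0.148, 70]
    - [0, 0, 0, 0, 0, 0.148, 70]

```text
t: 1.15
eef_pos: [235.5, 578.4, 352.7]
tcp_rot: [-3.141, 0.002, 1.552]
ft_force: [0.0, 0.0, -0.4]
opening: 0.699
```

Request:
play_rows:
  moves:
    - [-0.04, 0.03, 0, 0, 0, 0, 70]
    - [-0.04, 0.03, 0, 0, 0, 0, 70]
    - [-0.04, 0.03, 0, 0, 0, 0, 70]
    - [-0.04, 0.03, 0, 0, 0, 0, 70]
    - [-0.04, 0.03, 0, 0, 0, 0, 70]
    - [-0.04, 0.03, 0, 0, 0, 0, 70]
    - [-0.04, 0.03, 0, 0, 0, 0, 70]
    - [-0.04, 0.03, 0, 0, 0, 0, 70]

```text
t: 1.95
eef_pos: [466.2, 252.5, 352.8]
tcp_rot: [-3.142, 0.001, 1.553]
ft_force: [0.0, 1.2, 0.0]
opening: 0.699
```

Request:
play_rows:
  moves:
    - [-0.05, 0, 0, 0, 0, 0, 70]
    - [-0.05, 0, 0, 0, 0, 0, 70]
    - [-0.05, 0, 0, 0, 0, 0, 70]
    - [-0.05, 0, 0, 0, 0, 0, 70]
    - [-0.05, 0, 0, 0, 0, 0, 70]
    - [-0.05, 0, 0, 0, 0, 0, 70]
    - [-0.05, 0, 0, 0, 0, 0, 70]
    - [-0.05, 0, 0, 0, 0, 0, 70]

```text
t: 2.75
eef_pos: [458.6, -147.5, 353.3]
tcp_rot: [3.139, 0.001, 1.552]
ft_force: [1.5, 0.2, 0.4]
opening: 0.701
```

Request:
play_rows:
  moves:
    - [-0.04, 0.014, 0, 0, 0, -0.012, 70]
    - [-0.04, 0.014, 0, 0, 0, 0, 70]
    - [-0.04, 0.014, 0, 0, 0, 0, 70]
    - [-0.04, 0.014, 0, 0, 0, 0, 70]
    - [-0.04, 0.014, 0, 0, 0, 0, 70]
    - [-0.038, 0.013, 0, 0, 0, 0, 70]
    - [0, 0, 0, 0, 0, 0, 70]

```text
t: 3.45
eef_pos: [538.5, -402.6, 353.3]
tcp_rot: [3.138, 0.002, 1.558]
ft_force: [-0.7, 0.2, -0.7]
opening: 0.699
```

Run:
```python
from h import *
print(rel([539.5,-385.5,205]),state()["tcp_rot"])
c=read_camera("scene");cv2.imwrite("pics/a1.png",c["img"][:,:,::-1])
```

```text
[0.01737587 0.00027486 0.14825143] [3.13846164e+00 1.99612560e-03 1.55812085e+00]
```

View pics/a1.png

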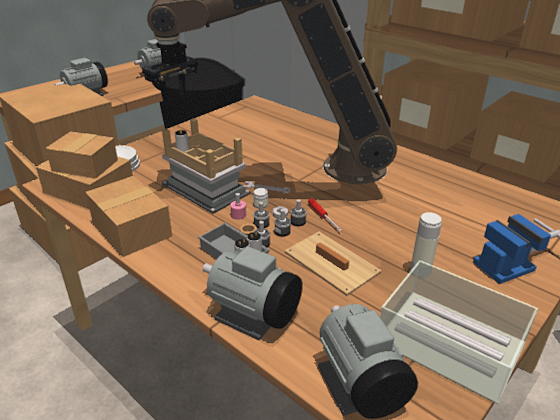

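Request:
play_rows:
  moves:
    - [0.009, 0, 0.02, 0, 0, 0, 70]
    - [0.009, 0, 0.03, 0, 0, 0, 70]
    - [0, 0, 0.03, 0, 0, 0, 70]
    - [0, 0, 0.02, 0, 0, 0, 70]
    - [0, 0, 0.01, 0, 0, 0, 70]
    - [0, 0, 0, 0, 0, 0, 70]

```text
t: 4.1
eef_pos: [538.2, -377.7, 242.4]
tcp_rot: [3.136, 0.002, 1.561]
ft_force: [-0.0, -0.9, 0.4]
opening: 0.699
```

Run:
```python
from h import *
print(rel([539.5,-385.5,195]),state()["tcp_rot"])
c=read_camera("top");cv2.imwrite("pics/a2.png",cv2.resize(c["img"][120:280,360:560,::-1],None,fx=3.5,fy=3.5))
```

```text
[-0.00770643  0.00114542  0.04741144] [3.13628575e+00 2.43132647e-03 1.56083985e+00]
```

View pics/a2.png

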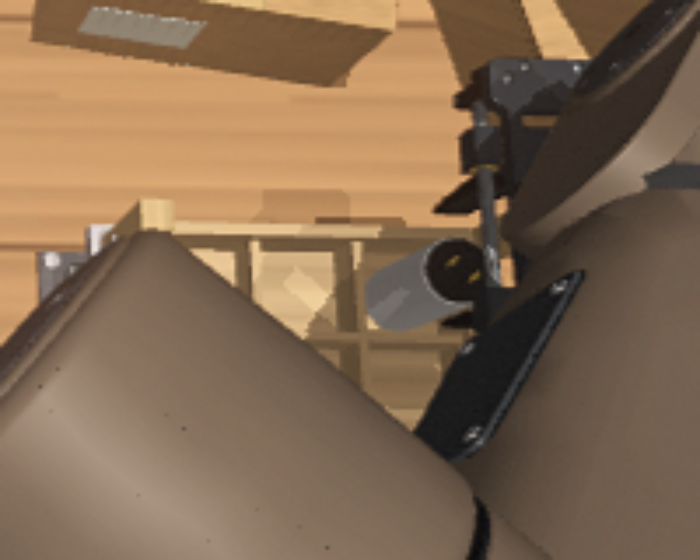

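Request:
play_rows:
  moves:
    - [-0.007, 0.001, 0, 0, 0, 0, 70]
    - [0, 0, 0, 0, 0, 0, 70]
    - [0, 0, 0.012, 0, 0, 0, 70]
    - [0, 0, 0.012, 0, 0, 0, 70]
    - [0, 0, 0.012, 0, 0, 0, 70]
    - [0, 0, 0.008, 0, 0, 0, 70]
    - [0, 0, 0, 0, 0, 0, 70]

```text
t: 4.85
eef_pos: [540.4, -386.3, 198.6]
tcp_rot: [3.132, 0.006, 1.561]
ft_force: [0.6, 0.3, 0.6]
opening: 0.698
```

Request:
play_rows:
  moves:
    - [0, 0, 0, 0, 0, 0, 30]
    - [0, 0, 0, 0, 0, 0, 30]
    - [0, 0, 0, 0, 0, 0, 30]
    - [0, 0, 0, 0, 0, 0, 30]
    - [0, 0, 0, 0, 0, 0, 30]

```text
t: 5.35
eef_pos: [540.6, -386.3, 199.1]
tcp_rot: [3.132, 0.006, 1.561]
ft_force: [-0.4, -0.9, -1.2]
opening: 0.473
```

Request:
play_rows:
  moves:
    - [0, 0, -0.01, 0, 0, 0, 30]
    - [0, 0, -0.02, 0, 0, 0, 30]
    - [0, 0, -0.03, 0, 0, 0, 30]
    - [0, 0, -0.03, 0, 0, 0, 30]
    - [0, 0, -0.03, 0, 0, 0, 30]
    - [0, 0, 0, 0, 0, 0, 30]

```text
t: 5.95
eef_pos: [539.1, -385.3, 326.9]
tcp_rot: [3.131, 0.007, 1.561]
ft_force: [0.5, -0.0, -2.3]
opening: 0.472
```

Request:
play_rows:
  moves:
    - [0.02, 0.008, 0, 0.01, 0.006, -0.01, 30]
    - [0.04, 0.017, 0, 0, 0, 0, 30]
    - [0.04, 0.017, 0, 0, 0, 0, 30]
    - [0.04, 0.017, 0, 0, 0, 0, 30]
    - [0.04, 0.017, 0, 0, 0, 0, 30]
    - [0.04, 0.017, 0, 0, 0, 0, 30]
    - [0.04, 0.017, 0, 0, 0, 0, 30]
    - [0.04, 0.017, 0, 0, 0, 0, 30]

```text
t: 6.75
eef_pos: [667.7, -79.6, 325.8]
tcp_rot: [-3.14, 0.001, 1.562]
ft_force: [1.1, -1.2, -1.4]
opening: 0.472
```

Request:
play_rows:
  moves:
    - [0.03, 0.017, 0, 0, 0, 0, 30]
    - [0.02, 0.017, 0, 0, 0, 0, 30]
    - [0, 0, 0, 0, 0, 0, 30]
    - [0, 0, 0, 0, 0, 0, 30]

```text
t: 7.15
eef_pos: [703.5, -21.3, 323.6]
tcp_rot: [-3.137, 0.0, 1.569]
ft_force: [0.3, 0.2, -2.2]
opening: 0.471
```

Run:
```python
from h import *
print(rel([705,8,76]),state()["tcp_rot"])
```

```text
[0.02934443 0.00265391 0.24757211] [-3.13677408e+00  2.32274610e-04  1.56895853e+00]
```

Request:
play_rows:
  moves:
    - [0.015, 0.001, 0.02, 0, 0, 0, 30]
    - [0.012, 0.001, 0.04, 0, 0, 0, 30]
    - [0, 0, 0.04, 0, 0, 0, 30]
    - [0, 0, 0.04, 0, 0, 0, 30]
    - [0, 0, 0.03, 0, 0, 0, 30]
    - [0, 0, 0.02, 0, 0, 0, 30]
    - [0, 0, 0, 0, 0, 0, 30]
    - [0, 0, 0, 0, 0, 0, 30]

```text
t: 7.95
eef_pos: [701.5, -2.2, 129.4]
tcp_rot: [-3.139, 0.002, 1.561]
ft_force: [0.8, -1.0, -0.1]
opening: 0.47
```

Run:
```python
from h import *
print(rel([705,8,76]),state()["tcp_rot"])
for n,b in(("top",(100,200,220,340)),("scene",(190,290,180,300))):
    c=read_camera(n);cv2.imwrite(f"pics/a3{n}.png",cv2.resize(c["img"][b[0]:b[1],b[2]:b[3],::-1],None,fx=5,fy=5))
```

```text
[0.01029889 0.00356012 0.05332795] [-3.13854077e+00  1.54776130e-03  1.56092492e+00]
```

View pics/a3top.png

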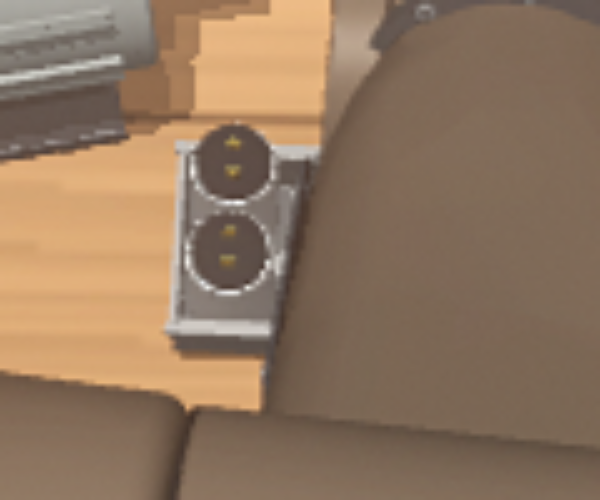

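View pics/a3scene.png

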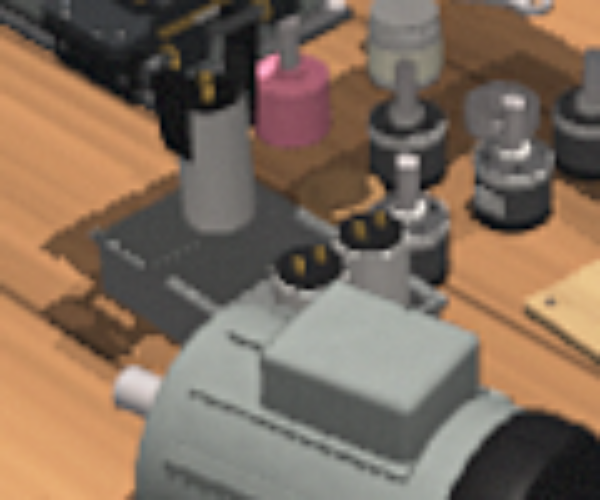

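Request:
play_rows:
  moves:
    - [0.009, 0.003, 0, 0, 0, 0, 30]
    - [0, 0, 0.015, 0, 0, 0, 30]
    - [0, 0, 0.015, 0, 0, 0, 30]
    - [0, 0, 0.01, 0, 0, 0, 30]
    - [0, 0, 0.006, 0, 0, 0, 30]
    - [0, 0, 0, 0, 0, 0, 30]
    - [0, 0, 0, 0, 0, 0, 30]

```text
t: 8.75
eef_pos: [705.9, 7.9, 82.4]
tcp_rot: [3.14, 0.002, 1.562]
ft_force: [0.1, -0.5, 0.5]
opening: 0.475
```

Request:
play_rows:
  moves:
    - [0, 0, 0.003, 0, 0, 0, 30]
    - [0, 0, 0.003, 0, 0, 0, 30]
    - [0, 0, 0.002, 0, 0, 0, 30]
    - [0, 0, 0, 0, 0, 0, 30]

```text
t: 9.15
eef_pos: [706.5, 7.6, 74.9]
tcp_rot: [3.138, 0.002, 1.561]
ft_force: [0.2, -0.1, -0.2]
opening: 0.471
```

Request:
play_rows:
  moves:
    - [0, 0, 0, 0, 0, 0, 60]
    - [0, 0, 0, 0, 0, 0, 68]
    - [0, 0, 0, 0, 0, 0, 68]
    - [0, 0, -0.02, 0, 0, 0, 68]
    - [0, 0, -0.04, 0, 0, 0, 68]
    - [0, 0, -0.05, 0, 0, 0, 68]
    - [0, 0, -0.03, 0, 0, 0, 68]
    - [0, 0, 0, 0, 0, 0, 68]

```text
t: 9.95
eef_pos: [705.9, 7.9, 219.9]
tcp_rot: [3.139, 0.002, 1.561]
ft_force: [0.8, 0.4, 0.2]
opening: 0.682
```

Request:
play_rows:
  moves:
    - [-0.003, -0.035, 0, 0, 0, 0, 50]
    - [-0.003, -0.045, 0, 0, 0, 0, 50]
    - [-0.003, -0.045, 0, 0, 0, 0, 50]
    - [-0.002, -0.03, 0, 0, 0, 0, 50]
    - [0, -0.01, 0, 0, 0, 0, 50]
    - [0, 0, 0, 0, 0, 0, 50]
    - [0, 0, 0, 0, 0, 0, 50]

```text
t: 10.65
eef_pos: [533.0, -1.5, 215.2]
tcp_rot: [3.141, 0.002, 1.561]
ft_force: [0.2, 0.1, 0.2]
opening: 0.501
```

Run:
```python
from h import *
print(rel([532.3,-5.2,68]),state()["tcp_rot"])
for n,b in(("top",(100,270,180,400)),("scene",(190,290,180,310))):
    c=read_camera(n);cv2.imwrite(f"pics/a4{n}.png",cv2.resize(c["img"][b[0]:b[1],b[2]:b[3],::-1],None,fx=3.5 if n=="top" else 5,fy=3.5 if n=="top" else 5))
```

```text
[-0.00343777 -0.00071309  0.14724355] [3.14122567e+00 1.69058501e-03 1.56133826e+00]
```

View pics/a4top.png

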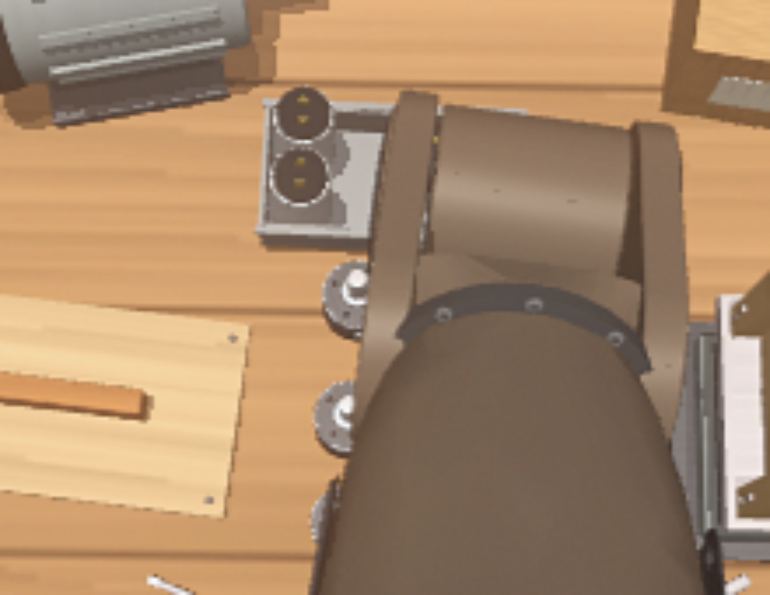

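View pics/a4scene.png

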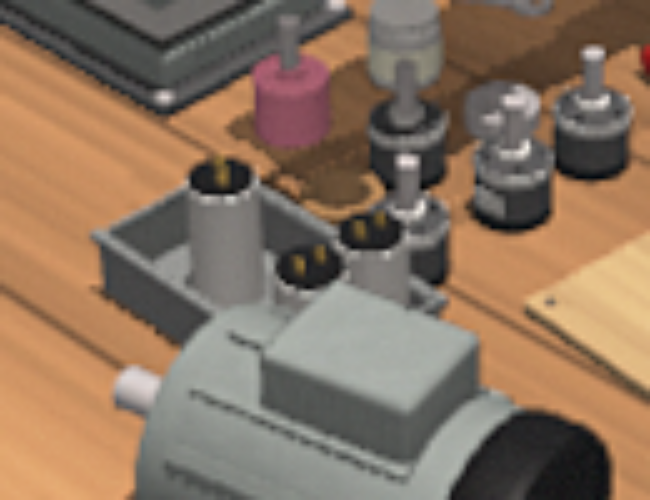

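Request:
play_rows:
  moves:
    - [-0.003, -0.001, 0.02, 0, 0, 0, 50]
    - [0, 0, 0.035, 0, 0, 0, 50]
    - [0, 0, 0.035, 0, 0, 0, 50]
    - [0, 0, 0.025, 0, 0, 0, 50]
    - [0, 0, 0.01, 0, 0, 0, 50]
    - [0, 0, 0, 0, 0, 0, 50]
    - [0, 0, 0, 0, 0, 0, 50]

```text
t: 11.45
eef_pos: [538.4, -5.0, 85.1]
tcp_rot: [3.138, 0.002, 1.562]
ft_force: [-0.4, 0.4, 0.4]
opening: 0.495
```

Request:
play_rows:
  moves:
    - [0, -0.006, 0, 0, 0, 0, 50]
    - [0, 0, 0, 0, 0, 0, 50]
    - [0, 0, 0.008, 0, 0, 0, 50]
    - [0, 0, 0.007, 0, 0, 0, 50]
    - [0, 0, 0, 0, 0, 0, 50]

```text
t: 11.95
eef_pos: [533.7, -5.1, 72.5]
tcp_rot: [3.131, 0.003, 1.562]
ft_force: [0.2, 0.9, 0.1]
opening: 0.499
```

Request:
play_rows:
  moves:
    - [0, -0.001, 0.004, 0.01, 0.002, -0.008, 50]
    - [0, 0, 0, 0, 0, 0, 50]
    - [0, 0, 0, 0, 0, 0, 0]
    - [0, 0, 0, 0, 0, 0, 0]
    - [0, 0, 0, 0, 0, 0, 0]
    - [0, 0, 0, 0, 0, 0, 0]
    - [0, 0, 0, 0, 0, 0, 0]

```text
t: 12.65
eef_pos: [532.5, -5.1, 68.0]
tcp_rot: [-3.14, 0.001, 1.571]
ft_force: [4.6, 1.4, -6.0]
opening: 0.14
```

Request:
play_rows:
  moves:
    - [0, 0, -0.01, 0, 0, 0, 0]
    - [0, 0, -0.03, 0, 0, 0, 0]
    - [0, 0, -0.04, 0, 0, 0, 0]
    - [0, 0, -0.045, 0, 0, 0, 0]
    - [0, 0, -0.045, 0, 0, 0, 0]
    - [0, 0, -0.045, 0, 0, 0, 0]
    - [-0.02, 0, -0.015, 0, 0, 0, 0]
    - [-0.04, 0, 0, 0, 0, 0, 0]

```text
t: 13.45
eef_pos: [530.4, -62.6, 309.7]
tcp_rot: [-3.135, -0.001, 1.576]
ft_force: [0.7, -0.8, -4.9]
opening: 0.14
```

Request:
play_rows:
  moves:
    - [-0.045, 0, 0, 0, 0, 0, 0]
    - [-0.045, 0.001, 0, 0, 0, 0, 0]
    - [-0.045, 0.001, 0, 0, 0, 0, 0]
    - [-0.045, 0.001, 0, 0, 0, 0, 0]
    - [-0.045, 0.001, 0, 0, 0, 0, 0]
    - [-0.04, 0.001, 0, 0, 0, 0, 0]
    - [-0.03, 0.001, 0, 0, 0, 0, 0]
    - [-0.01, 0, 0, 0, 0, 0, 0]

```text
t: 14.25
eef_pos: [533.4, -380.1, 313.7]
tcp_rot: [-3.135, -0.001, 1.576]
ft_force: [-0.2, -0.6, -5.3]
opening: 0.142
```

```bash
cat >> h.py <<'E'
def snap(name,boxes):
    for n,(r0,r1,c0,c1,f) in boxes.items():
        c=read_camera(n);cv2.imwrite(f"pics/{name}{n}.png",cv2.resize(c["img"][r0:r1,c0:c1,::-1],None,fx=f,fy=f,interpolation=cv2.INTER_CUBIC))
E
python3 - <<'E'
from h import *
print(rel([540.2,-383,200]),state()["tcp_rot"],state()["eef_pos"])
snap("a5",{"scene":(60,290,100,350,3)})
E
```

```text
[-0.00306401  0.00758916  0.11362935] [-3.13492770e+00 -1.43527084e-03  1.57558997e+00] [ 533.35450825 -380.1319301   313.68168846]
```

View pics/a5scene.png

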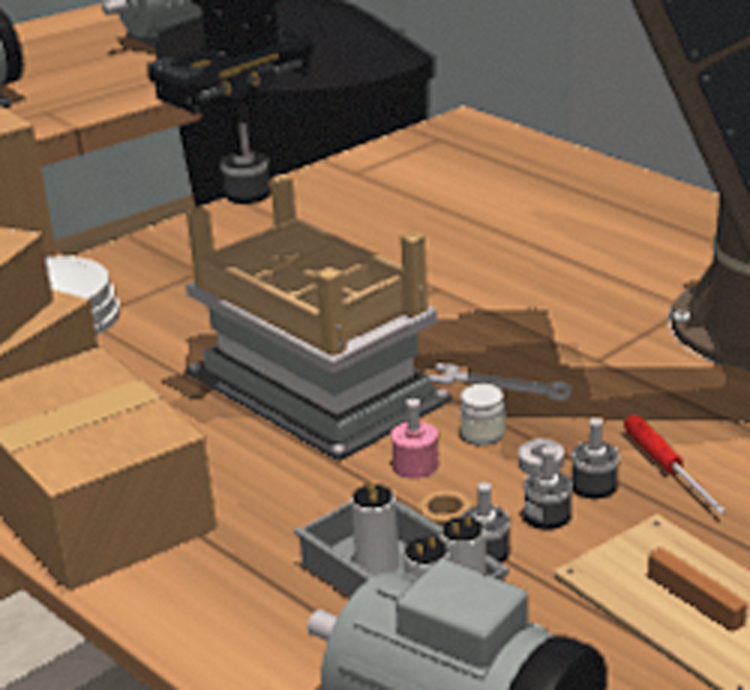

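Request:
play_rows:
  moves:
    - [-0.003, 0.007, 0, -0.006, -0.001, 0.01, 0]
    - [0, 0, 0, 0, 0, 0, 0]
    - [0, 0, 0.02, 0, 0, 0, 0]
    - [0, 0, 0.025, 0, 0, 0, 0]
    - [0, 0, 0.015, 0, 0, 0, 0]
    - [0, 0, 0, 0, 0, 0, 0]
    - [0, 0, 0, 0, 0, 0, 0]

```text
t: 15.0
eef_pos: [542.6, -375.5, 254.5]
tcp_rot: [3.141, -0.001, 1.571]
ft_force: [0.6, -0.4, -5.0]
opening: 0.141
```

Run:
```python
from h import *
print(rel([540.2,-383,200]),state()["tcp_rot"],state()["eef_pos"])
```

```text
[-0.00753564 -0.00240816  0.0545064 ] [ 3.14074667e+00 -1.25012158e-03  1.57056854e+00] [ 542.56374534 -375.53304318  254.51779852]
```

Request:
play_rows:
  moves:
    - [-0.007, -0.002, 0, 0, 0, 0.006, 0]
    - [0, 0, 0, 0, 0, 0, 0]
    - [0, 0, 0, 0, 0, 0, 0]

```text
t: 15.3
eef_pos: [541.3, -382.6, 257.4]
tcp_rot: [3.138, 0.001, 1.565]
ft_force: [0.4, -0.7, -5.0]
opening: 0.144
```

Request:
play_rows:
  moves:
    - [0, -0.001, 0.012, 0, 0, 0, 0]
    - [0, 0, 0.013, 0, 0, 0, 0]
    - [0, 0, 0.012, 0, 0, 0, 0]
    - [0, 0, 0.006, 0, 0, 0, 0]
    - [0, 0, 0, 0, 0, 0, 0]
    - [0, 0, 0, 0, 0, 0, 0]

```text
t: 15.9
eef_pos: [539.9, -382.6, 209.8]
tcp_rot: [3.139, 0.0, 1.565]
ft_force: [-0.2, 0.4, -3.9]
opening: 0.146
```

Run:
```python
from h import *
print(rel([540.2,-383,196]),state()["tcp_rot"],state()["eef_pos"])
snap("a6",{"scene":(90,230,140,290,5),"top":(130,290,360,560,3.5)})
```

```text
[-0.00042569  0.00025526  0.0137759 ] [3.13903509e+00 2.58491815e-05 1.56472665e+00] [ 539.91209948 -382.57219607  209.77519262]
```

View pics/a6scene.png

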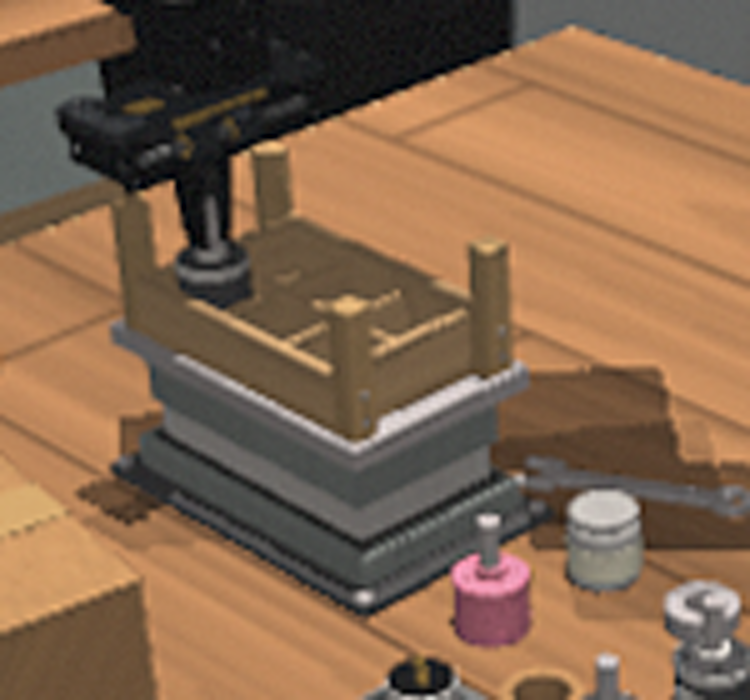

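View pics/a6top.png

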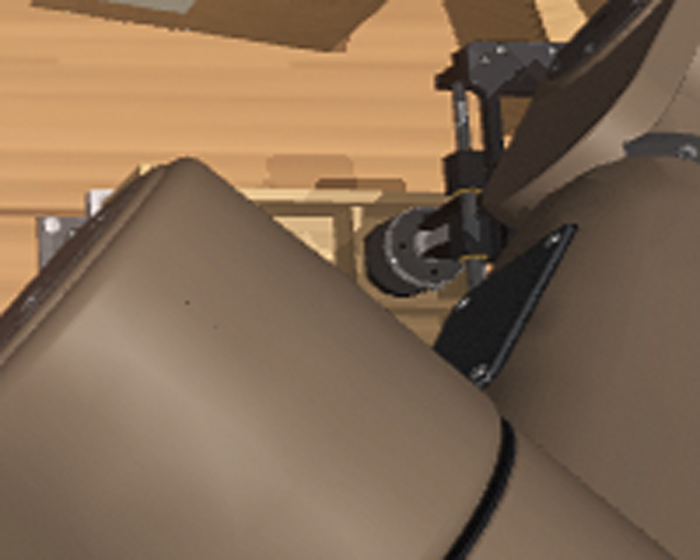

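Request:
play_rows:
  moves:
    - [0, 0, 0.006, 0, 0, 0, 0]
    - [0, 0, 0.005, 0, 0, 0, 0]
    - [0, 0, 0.004, 0, 0, 0, 0]
    - [0, 0, 0.003, 0, 0, 0, 0]
    - [0, 0, 0, 0, 0, 0, 0]

```text
t: 16.5
eef_pos: [540.6, -383.1, 192.3]
tcp_rot: [3.136, 0.003, 1.565]
ft_force: [-0.4, 0.6, -1.2]
opening: 0.141
```

Request:
play_rows:
  moves:
    - [0, 0, 0.002, 0, 0, 0, 0]
    - [0, 0, 0, 0, 0, 0, 0]
    - [0, 0, 0, 0, 0, 0, 0]

```text
t: 16.8
eef_pos: [540.6, -383.1, 191.1]
tcp_rot: [3.136, 0.003, 1.565]
ft_force: [-1.1, 1.0, 0.2]
opening: 0.14
```

Request:
play_rows:
  moves:
    - [0, 0, 0, 0, 0, 0, 25]
    - [0, 0, 0, 0, 0, 0, 40]
    - [0, 0, 0, 0, 0, 0, 40]
    - [0, 0, -0.02, 0, 0, 0, 40]
    - [0, 0, -0.04, 0, 0, 0, 40]
    - [0, 0, -0.03, 0, 0, 0, 40]
    - [0, 0, 0, 0, 0, 0, 40]
    - [0, 0, 0, 0, 0, 0, 40]

```text
t: 17.6
eef_pos: [540.5, -383.1, 284.4]
tcp_rot: [3.134, 0.004, 1.565]
ft_force: [-0.1, -0.1, -0.8]
opening: 0.398
```

Request:
play_rows:
  moves:
    - [0.03, -0.002, 0, 0.007, 0.004, 0, 45]
    - [0.05, -0.003, 0, 0, 0, 0, 45]
    - [0.05, -0.003, 0, 0, 0, 0, 45]
    - [0.05, -0.003, 0, 0, 0, 0, 45]
    - [0.05, -0.003, 0, 0, 0, 0, 45]
    - [0.05, -0.003, 0, 0, 0, 0, 45]
    - [0.05, -0.003, 0.01, 0, 0, 0, 45]
    - [0.04, -0.003, 0.03, 0, 0, 0, 45]

```text
t: 18.4
eef_pos: [518.3, -14.3, 239.4]
tcp_rot: [-3.139, -0.003, 1.557]
ft_force: [1.0, -0.5, -0.7]
opening: 0.452
```

Request:
play_rows:
  moves:
    - [0.03, -0.002, 0.03, 0, 0, 0, 45]
    - [0.02, -0.001, 0.03, 0, 0, 0, 45]
    - [0, 0, 0.01, 0, 0, 0, 45]
    - [0, 0, 0, 0, 0, 0, 45]
    - [0, 0, 0, 0, 0, 0, 45]

```text
t: 18.9
eef_pos: [512.0, 41.9, 162.6]
tcp_rot: [-3.131, -0.003, 1.562]
ft_force: [-0.6, 0.8, -0.1]
opening: 0.45
```

```bash
cat >> h.py <<'E'
def scheck(name,pts,box=(195,265,235,310),f=8):
    c2=read_camera("scene");r0,r1,c0,c1=box
    d=cv2.resize(c2["img"][r0:r1,c0:c1,::-1],None,fx=f,fy=f,interpolation=cv2.INTER_NEAREST)
    for p in pts:
        u,v=proj(c2,p);cv2.circle(d,(int((u+.5-c0)*f),int((v+.5-r0)*f)),2,(0,0,255),-1)
    cv2.imwrite(f"pics/{name}.png",d)
E
python3 - <<'E'
from h import *
print(rel([516,75,68]),state()["tcp_rot"],state()["eef_pos"])
scheck("a7",[(610,72,86),(532,-5,86),(516,75,86),(438.5,75.8,86)],(180,265,225,310),7)
E
```

```text
[0.03282486 0.00473469 0.0946316 ] [-3.13074267 -0.00331469  1.56249179] [512.01725451  41.89342646 162.56807486]
```

View pics/a7.png

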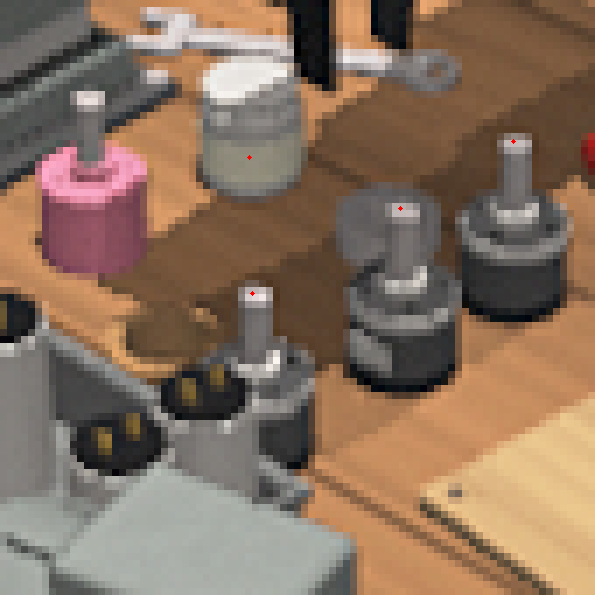

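Request:
play_rows:
  moves:
    - [0.016, 0.002, 0, -0.01, -0.003, -0.004, 45]
    - [0.015, 0.002, 0, 0, 0, 0, 45]
    - [0, 0, 0, 0, 0, 0, 45]
    - [0, 0, 0, 0, 0, 0, 45]
    - [0, 0, 0.02, 0, 0, 0, 45]
    - [0, 0, 0.025, 0, 0, 0, 45]
    - [0, 0, 0.015, 0, 0, 0, 45]
    - [0, 0, 0, 0, 0, 0, 45]

```text
t: 19.75
eef_pos: [520.3, 68.7, 106.4]
tcp_rot: [3.132, 0.0, 1.561]
ft_force: [0.5, -0.2, -0.1]
opening: 0.448
```

Request:
play_rows:
  moves:
    - [0, 0, 0, 0, 0, 0, 45]

```text
t: 19.85
eef_pos: [520.5, 68.3, 106.7]
tcp_rot: [3.132, 0.0, 1.561]
ft_force: [0.5, 0.9, 0.1]
opening: 0.448
```

Run:
```python
from h import *
print(rel([516,75,68]),state()["tcp_rot"],state()["eef_pos"])
```

```text
[ 0.00665223 -0.00488624  0.03867881] [3.13227102e+00 1.48285952e-04 1.56060866e+00] [520.45753819  68.30775267 106.72366199]
```

Request:
play_rows:
  moves:
    - [0.0065, -0.005, 0, 0.009, 0, -0.008, 45]
    - [0, 0, 0, 0, 0, 0, 45]
    - [0, 0, 0, 0, 0, 0, 45]
    - [0, 0, 0.015, 0, 0, 0, 45]
    - [0, 0, 0.015, 0, 0, 0, 45]
    - [0, 0, 0.006, 0, 0, 0, 45]
    - [0, 0, 0, 0, 0, 0, 45]
    - [0, 0, 0, 0, 0, 0, 45]

```text
t: 20.65
eef_pos: [517.3, 75.5, 74.5]
tcp_rot: [3.134, 0.0, 1.57]
ft_force: [0.0, 0.5, -0.8]
opening: 0.451
```

Request:
play_rows:
  moves:
    - [0, -0.001, 0.006, 0.007, 0, 0, 45]
    - [0, 0, 0, 0, 0, 0, 45]
    - [0, 0, 0, 0, 0, 0, 0]
    - [0, 0, 0, 0, 0, 0, 0]
    - [0, 0, 0, 0, 0, 0, 0]
    - [0, 0, 0, 0, 0, 0, 0]

```text
t: 21.25
eef_pos: [516.9, 75.5, 69.6]
tcp_rot: [3.14, -0.0, 1.57]
ft_force: [-3.3, -1.3, 1.7]
opening: 0.175
```

Request:
play_rows:
  moves:
    - [0, 0, 0, 0, 0, 0, 0]
    - [0, 0, 0, 0, 0, 0, 0]
    - [0, 0, -0.01, 0, 0, 0, 0]
    - [0, 0, -0.03, 0, 0, 0, 0]
    - [0, 0, -0.045, 0, 0, 0, 0]
    - [0, 0, -0.045, 0, 0, 0, 0]
    - [-0.02, -0.002, -0.045, 0, 0, 0, 0]
    - [-0.045, -0.004, -0.045, 0, 0, 0, 0]

```text
t: 22.05
eef_pos: [508.8, 22.3, 282.9]
tcp_rot: [-3.13, -0.0, 1.574]
ft_force: [1.6, -1.0, -4.0]
opening: 0.14
```

Request:
play_rows:
  moves:
    - [-0.045, -0.005, -0.015, 0, 0, 0, 0]
    - [-0.045, -0.005, 0, 0, 0, 0, 0]
    - [-0.045, -0.005, 0, 0, 0, 0, 0]
    - [-0.045, -0.005, 0, 0, 0, 0, 0]
    - [-0.045, -0.005, 0, 0, 0, 0, 0]
    - [-0.045, -0.005, 0, 0, 0, 0, 0]
    - [-0.045, -0.005, 0, 0, 0, 0, 0]
    - [-0.03, -0.003, 0, 0, 0, 0, 0]

```text
t: 22.85
eef_pos: [467.5, -334.4, 310.5]
tcp_rot: [3.141, 0.002, 1.577]
ft_force: [-0.1, 0.2, -4.6]
opening: 0.144
```

Request:
play_rows:
  moves:
    - [-0.025, 0.003, 0, 0, 0, 0.01, 0]
    - [0, 0, 0, 0, 0, 0, 0]
    - [0, 0, 0, 0, 0, 0, 0]

```text
t: 23.15
eef_pos: [468.2, -363.7, 310.6]
tcp_rot: [-3.14, 0.001, 1.562]
ft_force: [-0.2, 0.2, -3.7]
opening: 0.141
```

Run:
```python
from h import *
print(rel([472.4,-382.5,197]),state()["tcp_rot"],state()["eef_pos"])
snap("a8",{"scene":(60,230,120,310,4)})
```

```text
[-0.01863836  0.00451398  0.11364247] [-3.13999960e+00  1.29805778e-03  1.56163023e+00] [ 468.2394383  -363.67521051  310.62522402]
```

View pics/a8scene.png

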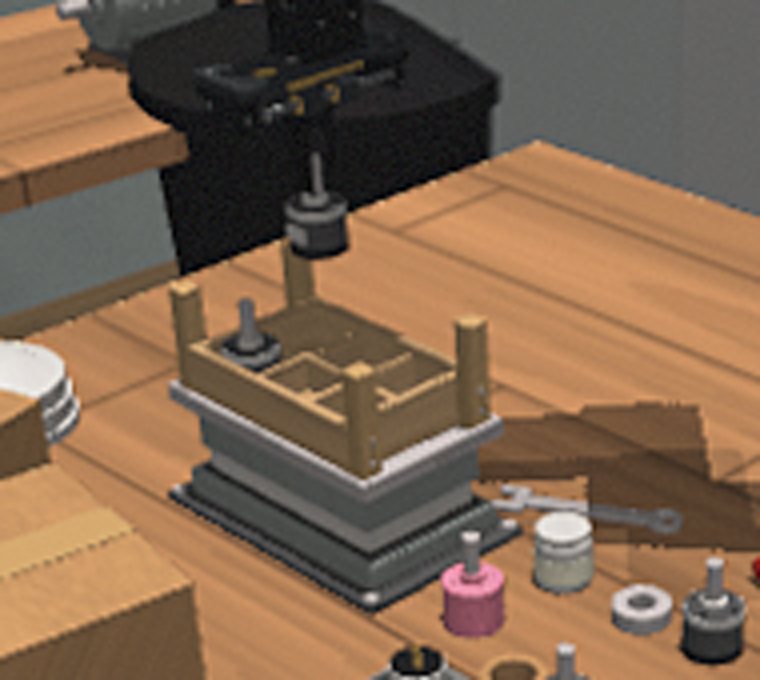

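Request:
play_rows:
  moves:
    - [-0.009, 0.002, 0, 0, 0, 0, 0]
    - [-0.009, 0.002, 0, 0, 0, 0, 0]
    - [0, 0, 0, 0, 0, 0, 0]
    - [0, 0, 0, 0, 0, 0, 0]
    - [0, 0, 0.02, 0, 0, 0, 0]
    - [0, 0, 0.025, 0, 0, 0, 0]
    - [0, 0, 0.01, 0, 0, 0, 0]
    - [0, 0, 0, 0, 0, 0, 0]

```text
t: 24.0
eef_pos: [473.6, -379.9, 256.1]
tcp_rot: [3.141, 0.003, 1.566]
ft_force: [-0.6, -0.7, -4.0]
opening: 0.142
```

Request:
play_rows:
  moves:
    - [0, 0, 0, 0, 0, 0, 0]

```text
t: 24.1
eef_pos: [473.8, -380.0, 256.7]
tcp_rot: [3.141, 0.003, 1.567]
ft_force: [0.4, -0.2, -3.3]
opening: 0.138
```

Run:
```python
from h import *
print(rel([472.4,-382.5,193]),state()["tcp_rot"],state()["eef_pos"])
```

```text
[-0.00235282 -0.00139095  0.06366807] [3.14121756e+00 2.97814098e-03 1.56650786e+00] [ 473.77796388 -379.96346253  256.66129501]
```

Request:
play_rows:
  moves:
    - [-0.0025, -0.0015, 0, 0, 0.003, 0.002, 0]
    - [0, 0, 0, 0, 0, 0, 0]
    - [0, 0, 0.012, 0, 0, 0, 0]
    - [0, 0, 0.014, 0, 0, 0, 0]
    - [0, 0, 0.014, 0, 0, 0, 0]
    - [0, 0, 0.008, 0, 0, 0, 0]
    - [0, 0, 0, 0, 0, 0, 0]
    - [0, 0, 0, 0, 0, 0, 0]

```text
t: 24.9
eef_pos: [472.9, -383.6, 208.5]
tcp_rot: [3.138, 0.003, 1.564]
ft_force: [-0.4, -0.1, -4.2]
opening: 0.145
```

Request:
play_rows:
  moves:
    - [0, 0, 0.006, 0, 0, 0, 0]
    - [0, 0, 0.006, 0, 0, 0, 0]
    - [0, 0, 0.004, 0, 0, 0, 0]
    - [0, 0, 0.003, 0, 0, 0, 0]
    - [0, 0, 0.003, 0, 0, 0, 0]
    - [0, 0, 0, 0, 0, 0, 0]
    - [0, 0, 0, 0, 0, 0, 0]

```text
t: 25.6
eef_pos: [473.5, -384.3, 186.7]
tcp_rot: [3.135, 0.006, 1.564]
ft_force: [-0.2, 1.0, -2.2]
opening: 0.139
```

Request:
play_rows:
  moves:
    - [0, 0, 0.003, 0, 0, 0, 0]
    - [0, 0, 0.001, 0, 0, 0, 0]
    - [0, 0, 0, 0, 0, 0, 0]

```text
t: 25.9
eef_pos: [473.6, -384.4, 183.1]
tcp_rot: [3.135, 0.006, 1.564]
ft_force: [0.1, -0.1, -0.0]
opening: 0.14
```

Fully carried; release and retreat.

Request:
play_rows:
  moves:
    - [0, 0, 0, 0, 0, 0, 25]
    - [0, 0, 0, 0, 0, 0, 40]
    - [0, 0, 0, 0, 0, 0, 40]
    - [0, 0, -0.02, 0, 0, 0, 40]
    - [0, 0, -0.04, 0, 0, 0, 40]
    - [0, 0, -0.03, 0, 0, 0, 40]
    - [0, 0, 0, 0.006, 0.006, 0, 45]
    - [0.02, -0.001, 0, 0, 0, 0, 45]

```text
t: 26.7
eef_pos: [472.4, -365.0, 275.9]
tcp_rot: [3.14, 0.001, 1.563]
ft_force: [-0.3, -0.2, -1.2]
opening: 0.446
```

Request:
play_rows:
  moves:
    - [0.05, -0.003, 0, 0, 0, 0, 45]
    - [0.05, -0.003, 0, 0, 0, 0, 45]
    - [0.05, -0.003, 0, 0, 0, 0, 45]
    - [0.05, -0.003, 0, 0, 0, 0, 45]
    - [0.05, -0.004, 0, 0, 0, 0, 45]
    - [0.05, -0.004, 0.01, 0, 0, 0, 45]
    - [0.05, -0.004, 0.03, 0, 0, 0, 45]
    - [0.04, -0.003, 0.03, 0, 0, 0, 45]

```text
t: 27.5
eef_pos: [444.3, 19.5, 207.3]
tcp_rot: [3.14, -0.002, 1.558]
ft_force: [1.4, -0.9, -1.2]
opening: 0.451
```

Request:
play_rows:
  moves:
    - [0.01, 0, 0.02, 0, 0, 0, 45]
    - [0, 0, 0, 0, 0, 0, 45]
    - [0, 0, 0, 0, 0, 0, 45]

```text
t: 27.8
eef_pos: [439.4, 35.3, 183.1]
tcp_rot: [-3.135, -0.003, 1.565]
ft_force: [0.1, -0.5, 0.5]
opening: 0.449
```

Run:
```python
from h import *
print(rel([438.5,75.8,68]),state()["tcp_rot"],state()["eef_pos"])
scheck("a9",[(610,72,86),(438.5,75.8,86)],(180,265,225,310),7)
```

```text
[ 0.04012787 -0.00035701  0.1151898 ] [-3.13469938e+00 -2.90924069e-03  1.56452552e+00] [439.39727231  35.33078191 183.06737533]
```

View pics/a9.png

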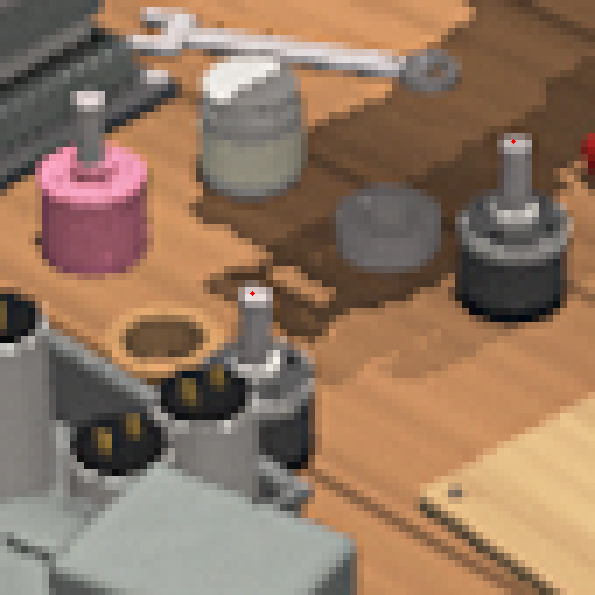

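Motors M4 and M1 are unmoved (dots on shaft tops). Go on with M4.

Request:
play_rows:
  moves:
    - [0.02, 0, 0, -0.006, -0.003, -0.006, 45]
    - [0.018, 0, 0, 0, 0, 0, 45]
    - [0, 0, 0, 0, 0, 0, 45]
    - [0, 0, 0, 0, 0, 0, 45]
    - [0, 0, 0.02, 0, 0, 0, 45]
    - [0, 0, 0.03, 0, 0, 0, 45]
    - [0, 0, 0.015, 0, 0, 0, 45]
    - [0, 0, 0, 0, 0, 0, 45]

```text
t: 28.65
eef_pos: [443.5, 66.2, 121.8]
tcp_rot: [3.131, 0.001, 1.561]
ft_force: [-0.4, 0.4, 0.1]
opening: 0.452
```

Request:
play_rows:
  moves:
    - [0, 0, 0, 0, 0, 0, 45]

```text
t: 28.75
eef_pos: [443.8, 65.4, 122.3]
tcp_rot: [3.131, 0.001, 1.56]
ft_force: [-0.9, 0.6, 0.6]
opening: 0.45
```

Run:
```python
from h import *
print(rel([438.5,75.8,68]),state()["tcp_rot"],state()["eef_pos"])
```

```text
[ 0.01037452 -0.00600365  0.05418973] [3.13106806e+00 8.04163772e-04 1.55961787e+00] [443.81717911  65.40902763 122.25823989]
```

Request:
play_rows:
  moves:
    - [0.01, -0.006, 0, 0.01, 0.001, -0.01, 45]
    - [0, 0, 0, 0, 0, 0, 45]
    - [0, 0, 0.015, 0, 0, 0, 45]
    - [0, 0, 0.02, 0, 0, 0, 45]
    - [0, 0, 0.01, 0, 0, 0, 45]
    - [0, 0, 0, 0, 0, 0, 45]
    - [0, 0, 0, 0, 0, 0, 45]

```text
t: 29.45
eef_pos: [439.8, 76.5, 80.9]
tcp_rot: [3.133, -0.0, 1.572]
ft_force: [-0.2, -0.3, 0.4]
opening: 0.452
```

Run:
```python
from h import *
print(rel([438.5,75.8,68]),state()["tcp_rot"],state()["eef_pos"])
```

```text
[-0.00075318 -0.00140958  0.01287063] [ 3.13340115e+00 -4.32307826e-04  1.57159321e+00] [439.80350841  76.54865404  80.88206754]
```

Request:
play_rows:
  moves:
    - [-0.001, -0.001, 0.007, 0.008, 0, 0, 45]
    - [0, 0, 0.006, 0, 0, 0, 45]
    - [0, 0, 0, 0, 0, 0, 45]
    - [0, 0, 0, 0, 0, 0, 0]
    - [0, 0, 0, 0, 0, 0, 0]
    - [0, 0, 0, 0, 0, 0, 0]
    - [0, 0, 0, 0, 0, 0, 0]
    - [0, 0, 0, 0, 0, 0, 0]

```text
t: 30.25
eef_pos: [439.3, 75.5, 68.5]
tcp_rot: [3.14, -0.0, 1.572]
ft_force: [0.5, -0.1, -4.8]
opening: 0.139
```

Request:
play_rows:
  moves:
    - [0, 0, -0.01, 0, 0, 0, 0]
    - [0, 0, -0.03, 0, 0, 0, 0]
    - [0, 0, -0.045, 0, 0, 0, 0]
    - [0, 0, -0.045, 0, 0, 0, 0]
    - [0, 0.002, -0.045, 0, 0, 0, 0]
    - [-0.02, 0.004, -0.045, 0, 0, 0, 0]
    - [-0.045, 0.004, -0.015, 0, 0, 0, 0]
    - [-0.045, 0.004, 0, 0, 0, 0, 0]

```text
t: 31.05
eef_pos: [450.4, -33.3, 315.6]
tcp_rot: [-3.141, 0.001, 1.579]
ft_force: [1.8, -1.1, -4.9]
opening: 0.142
```

Request:
play_rows:
  moves:
    - [-0.045, 0.004, 0, 0, 0, 0, 0]
    - [-0.045, 0.004, 0, 0, 0, 0, 0]
    - [-0.045, 0.004, 0, 0, 0, 0, 0]
    - [-0.045, 0.004, 0, 0, 0, 0, 0]
    - [-0.04, 0.004, 0, 0, 0, 0, 0]
    - [-0.02, 0, 0, 0, 0, 0, 0]
    - [0, 0, 0, 0, 0, 0, 0]
    - [0, 0, 0, 0, 0, 0, 0]

```text
t: 31.85
eef_pos: [467.5, -285.8, 320.7]
tcp_rot: [3.141, 0.001, 1.574]
ft_force: [-0.4, -0.9, -3.3]
opening: 0.143
```

Run:
```python
from h import *
print(rel([472.7,-314.5,183]),state()["tcp_rot"],state()["eef_pos"])
```

```text
[-0.02859527  0.00509607  0.13768567] [3.14125769e+00 6.55089989e-04 1.57401276e+00] [ 467.46557378 -285.83122695  320.66519527]
```

Request:
play_rows:
  moves:
    - [-0.014, 0.003, 0, 0, 0, 0.01, 0]
    - [-0.014, 0.002, 0, 0, 0, 0, 0]
    - [0, 0, 0, 0, 0, 0, 0]
    - [0, 0, 0, 0, 0, 0, 0]
    - [0, 0, 0.02, 0, 0, 0, 0]
    - [0, 0, 0.03, 0, 0, 0, 0]
    - [0, 0, 0.015, 0, 0, 0, 0]
    - [0, 0, 0, 0, 0, 0, 0]

```text
t: 32.65
eef_pos: [473.5, -312.3, 255.5]
tcp_rot: [3.139, 0.001, 1.567]
ft_force: [0.0, -0.4, -3.5]
opening: 0.141
```

Request:
play_rows:
  moves:
    - [0, 0, 0, 0, 0, 0, 0]

```text
t: 32.75
eef_pos: [473.7, -312.1, 256.0]
tcp_rot: [3.139, 0.001, 1.568]
ft_force: [-0.2, 1.0, -3.7]
opening: 0.14
```

Run:
```python
from h import *
print(rel([472.7,-314.5,183]),state()["tcp_rot"],state()["eef_pos"])
snap("b1",{"scene":(60,230,120,310,4)})
```

```text
[-0.00229311 -0.00115887  0.07296812] [3.13945859e+00 1.37687949e-03 1.56780805e+00] [ 473.71029921 -312.10943396  255.96720235]
```

View pics/b1scene.png

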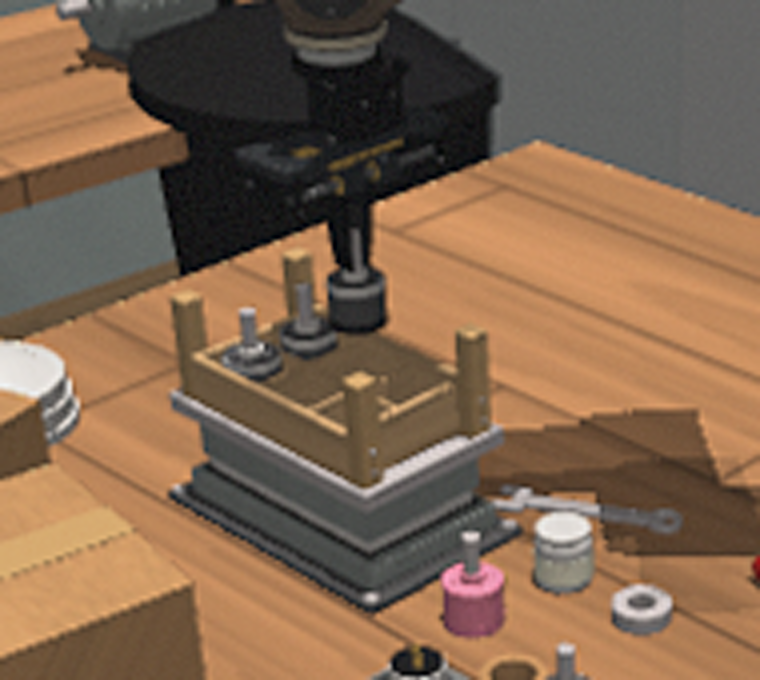

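Request:
play_rows:
  moves:
    - [-0.002, -0.001, 0, 0, 0, 0.003, 0]
    - [0, 0, 0, 0, 0, 0, 0]
    - [0, 0, 0.012, 0, 0, 0, 0]
    - [0, 0, 0.014, 0, 0, 0, 0]
    - [0, 0, 0.014, 0, 0, 0, 0]
    - [0, 0, 0.01, 0, 0, 0, 0]
    - [0, 0, 0, 0, 0, 0, 0]
    - [0, 0, 0, 0, 0, 0, 0]

```text
t: 33.6
eef_pos: [473.5, -315.0, 205.5]
tcp_rot: [3.135, 0.005, 1.564]
ft_force: [0.8, -0.7, -3.6]
opening: 0.137
```

Request:
play_rows:
  moves:
    - [0, -0.0005, 0.007, 0, 0, 0, 0]
    - [0, 0, 0.007, 0, 0, 0, 0]
    - [0, 0, 0.006, 0, 0, 0, 0]
    - [0, 0, 0.004, 0, 0, 0, 0]
    - [0, 0, 0.003, 0, 0, 0, 0]
    - [0, 0, 0.002, 0, 0, 0, 0]
    - [0, 0, 0, 0, 0, 0, 0]
    - [0, 0, 0, 0, 0, 0, 0]

```text
t: 34.4
eef_pos: [473.8, -315.7, 175.8]
tcp_rot: [3.133, 0.007, 1.564]
ft_force: [-1.5, 0.9, -2.0]
opening: 0.14
```

Request:
play_rows:
  moves:
    - [0, 0, 0.002, 0, 0, 0, 0]
    - [0, 0, 0.001, 0, 0, 0, 0]
    - [0, 0, 0, 0, 0, 0, 0]
    - [0, 0, 0, 0, 0, 0, 0]

```text
t: 34.8
eef_pos: [473.8, -315.8, 173.3]
tcp_rot: [3.133, 0.007, 1.564]
ft_force: [-1.2, -0.0, 0.4]
opening: 0.139
```

Request:
play_rows:
  moves:
    - [0, 0, 0, 0, 0, 0, 25]
    - [0, 0, 0, 0, 0, 0, 40]
    - [0, 0, 0, 0, 0, 0, 40]
    - [0, 0, -0.02, 0, 0, 0, 40]
    - [0, 0, -0.04, 0, 0, 0, 40]
    - [0, 0, -0.04, 0, 0, 0, 40]
    - [0, 0, 0, 0.008, 0.007, 0, 45]
    - [0.02, 0.006, 0, 0, 0, 0, 45]

```text
t: 35.6
eef_pos: [479.3, -296.6, 276.9]
tcp_rot: [3.139, 0.002, 1.563]
ft_force: [0.4, 0.6, -0.9]
opening: 0.45
```

Request:
play_rows:
  moves:
    - [0.04, 0.018, 0, 0, 0, 0, 45]
    - [0.045, 0.018, 0, 0, 0, 0, 45]
    - [0.045, 0.018, 0, 0, 0, 0, 45]
    - [0.045, 0.018, 0, 0, 0, 0, 45]
    - [0.045, 0.018, 0, 0, 0, 0, 45]
    - [0.045, 0.018, 0.02, 0, 0, 0, 45]
    - [0.035, 0.012, 0.03, 0, 0, 0, 45]
    - [0.01, 0, 0.02, 0, 0, 0, 45]

```text
t: 36.4
eef_pos: [606.3, 19.6, 205.4]
tcp_rot: [3.134, 0.002, 1.559]
ft_force: [-0.8, -0.3, 0.4]
opening: 0.449
```

Request:
play_rows:
  moves:
    - [0, 0, 0, 0, 0, 0, 45]
    - [0, 0, 0, 0, 0, 0, 45]

```text
t: 36.6
eef_pos: [605.3, 21.3, 202.3]
tcp_rot: [3.139, 0.002, 1.562]
ft_force: [-0.4, 0.1, 0.2]
opening: 0.451
```

Run:
```python
from h import *
print(rel([610.1,72.2,68]),state()["tcp_rot"],state()["eef_pos"])
scheck("b2",[(610.1,72.2,86)],(180,265,225,310),7)
```

```text
[0.05116743 0.0039862  0.13417393] [3.13914538e+00 1.98909307e-03 1.56165391e+00] [605.32028832  21.34111092 202.26528616]
```

View pics/b2.png

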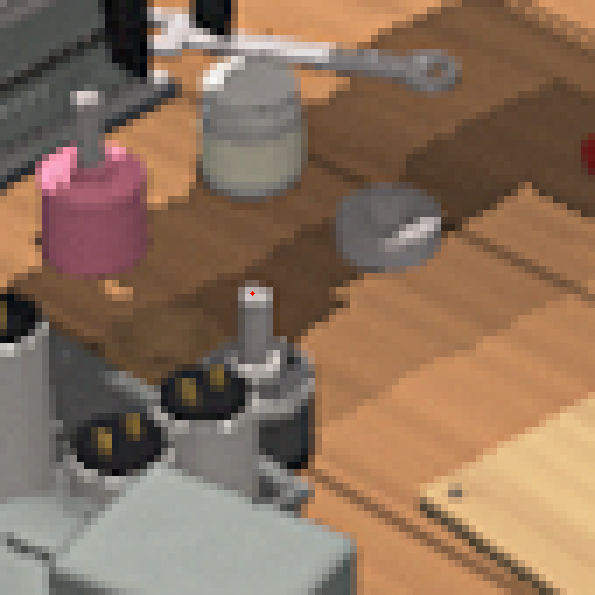

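Request:
play_rows:
  moves:
    - [0.025, 0.002, 0, 0.002, 0.002, -0.008, 45]
    - [0.025, 0.002, 0, 0, 0, 0, 45]
    - [0, 0, 0, 0, 0, 0, 45]
    - [0, 0, 0, 0, 0, 0, 45]
    - [0, 0, 0.02, 0, 0, 0, 45]
    - [0, 0, 0.03, 0, 0, 0, 45]
    - [0, 0, 0.02, 0, 0, 0, 45]
    - [0, 0, 0, 0, 0, 0, 45]

```text
t: 37.45
eef_pos: [613.1, 61.4, 138.9]
tcp_rot: [3.128, 0.001, 1.558]
ft_force: [-0.1, 0.1, 0.8]
opening: 0.453
```

Request:
play_rows:
  moves:
    - [0, 0, 0, 0, 0, 0, 45]

```text
t: 37.55
eef_pos: [613.4, 60.3, 139.7]
tcp_rot: [3.128, 0.001, 1.557]
ft_force: [0.5, 0.3, 1.0]
opening: 0.448
```

Run:
```python
from h import *
print(rel([610.1,72.2,68]),state()["tcp_rot"],state()["eef_pos"])
```

```text
[ 0.01194004 -0.004469    0.07165651] [3.12767162e+00 1.10507970e-03 1.55706477e+00] [613.40787945  60.29267046 139.72492635]
```

Request:
play_rows:
  moves:
    - [0.012, -0.004, 0, 0.014, 0.001, -0.013, 45]
    - [0, 0, 0, 0, 0, 0, 45]
    - [0, 0, 0.02, 0, 0, 0, 45]
    - [0, 0, 0.025, 0, 0, 0, 45]
    - [0, 0, 0.015, 0, 0, 0, 45]
    - [0, 0, 0, 0, 0, 0, 45]
    - [0, 0, 0, 0, 0, 0, 45]

```text
t: 38.25
eef_pos: [612.6, 73.7, 85.9]
tcp_rot: [3.132, 0.0, 1.572]
ft_force: [0.4, -0.3, 0.0]
opening: 0.451
```

Run:
```python
from h import *
print(rel([610.1,72.2,68]),state()["tcp_rot"],state()["eef_pos"])
```

```text
[-0.00150417 -0.00263615  0.01784796] [3.13160291e+00 9.69023877e-06 1.57248787e+00] [612.55517225  73.70849357  85.87338766]
```

Request:
play_rows:
  moves:
    - [-0.0015, -0.002, 0.01, 0.01, 0, 0, 45]
    - [0, 0, 0.008, 0, 0, 0, 45]
    - [0, 0, 0, 0, 0, 0, 45]
    - [0, 0, 0, 0, 0, 0, 0]
    - [0, 0, 0, 0, 0, 0, 0]
    - [0, 0, 0, 0, 0, 0, 0]
    - [0, 0, 0, 0, 0, 0, 0]
    - [0, 0, 0, 0, 0, 0, 0]

```text
t: 39.05
eef_pos: [611.3, 72.2, 69.4]
tcp_rot: [3.139, 0.0, 1.573]
ft_force: [0.6, 0.0, -4.3]
opening: 0.139
```

Request:
play_rows:
  moves:
    - [0, 0, -0.01, 0, 0, 0, 0]
    - [0, 0, -0.03, 0, 0, 0, 0]
    - [0, 0, -0.045, 0, 0, 0, 0]
    - [0, 0, -0.045, 0, 0, 0, 0]
    - [0, -0.002, -0.045, 0, 0, 0, 0]
    - [-0.02, -0.005, -0.045, 0, 0, 0, 0]
    - [-0.045, -0.008, -0.01, 0, 0, 0, 0]
    - [-0.045, -0.008, 0, 0, 0, 0, 0]

```text
t: 39.85
eef_pos: [586.6, -35.4, 309.2]
tcp_rot: [-3.14, 0.0, 1.58]
ft_force: [-0.2, -0.3, -4.9]
opening: 0.14
```

Request:
play_rows:
  moves:
    - [-0.045, -0.008, 0, 0, 0, 0, 0]
    - [-0.045, -0.008, 0, 0, 0, 0, 0]
    - [-0.045, -0.008, 0, 0, 0, 0, 0]
    - [-0.045, -0.008, 0, 0, 0, 0, 0]
    - [-0.045, -0.008, 0, 0, 0, 0, 0]
    - [-0.03, -0.006, 0, 0, 0, 0, 0]
    - [0, 0, 0, 0, 0, 0, 0]
    - [0, 0, 0, 0, 0, 0, 0]

```text
t: 40.65
eef_pos: [536.0, -304.7, 314.0]
tcp_rot: [3.141, 0.002, 1.575]
ft_force: [0.6, 0.7, -4.3]
opening: 0.142
```

Run:
```python
from h import *
print(rel([540.7,-315,175]),state()["tcp_rot"],state()["eef_pos"])
```

```text
[-0.01010793  0.00456273  0.13905032] [3.14095315e+00 1.50917337e-03 1.57528347e+00] [ 536.00209967 -304.70321329  314.03195874]
```

Request:
play_rows:
  moves:
    - [-0.01, 0.004, 0, 0, 0.001, 0.011, 0]
    - [0, 0, 0, 0, 0, 0, 0]
    - [0, 0, 0, 0, 0, 0, 0]
    - [0, 0, 0.02, 0, 0, 0, 0]
    - [0, 0, 0.03, 0, 0, 0, 0]
    - [0, 0, 0.015, 0, 0, 0, 0]
    - [0, 0, 0, 0, 0, 0, 0]
    - [0, 0, 0, 0, 0, 0, 0]

```text
t: 41.45
eef_pos: [542.8, -309.9, 249.3]
tcp_rot: [3.139, 0.001, 1.57]
ft_force: [0.5, -0.1, -3.6]
opening: 0.138
```

Run:
```python
from h import *
print(rel([540.7,-315,175]),state()["tcp_rot"],state()["eef_pos"])
```

```text
[-0.00502241 -0.00233265  0.0743254 ] [3.13879991e+00 1.02854060e-03 1.57040120e+00] [ 542.82708808 -309.90197901  249.32641462]
```

Request:
play_rows:
  moves:
    - [-0.005, -0.002, 0, 0.002, 0.001, 0.006, 0]
    - [0, 0, 0, 0, 0, 0, 0]
    - [0, 0, 0, 0, 0, 0, 0]
    - [0, 0, 0.012, 0, 0, 0, 0]
    - [0, 0, 0.014, 0, 0, 0, 0]
    - [0, 0, 0.012, 0, 0, 0, 0]
    - [0, 0, 0, 0, 0, 0, 0]
    - [0, 0, 0, 0, 0, 0, 0]

```text
t: 42.25
eef_pos: [541.6, -315.6, 211.8]
tcp_rot: [3.137, 0.003, 1.564]
ft_force: [0.1, -0.1, -4.5]
opening: 0.142
```

Run:
```python
from h import *
print(rel([540.7,-315,175]),state()["tcp_rot"],state()["eef_pos"])
snap("b3",{"scene":(90,230,130,290,5)})
```

```text
[ 0.00072773 -0.00110889  0.03675181] [3.13700326e+00 2.80106830e-03 1.56421562e+00] [ 541.63608254 -315.63094179  211.75840854]
```

View pics/b3scene.png

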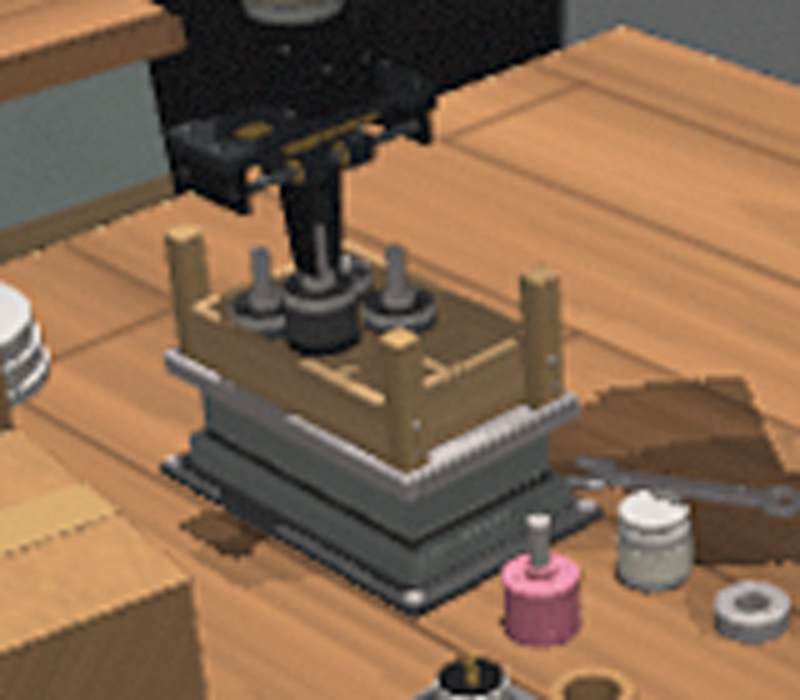

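Request:
play_rows:
  moves:
    - [0.0005, -0.001, 0.008, 0, 0.003, 0, 0]
    - [0, 0, 0.009, 0, 0, 0, 0]
    - [0, 0, 0.007, 0, 0, 0, 0]
    - [0, 0, 0.005, 0, 0, 0, 0]
    - [0, 0, 0.004, 0, 0, 0, 0]
    - [0, 0, 0.003, 0, 0, 0, 0]
    - [0, 0, 0, 0, 0, 0, 0]

```text
t: 43.0
eef_pos: [541.0, -315.3, 173.2]
tcp_rot: [3.136, 0.0, 1.564]
ft_force: [1.1, -0.9, -4.4]
opening: 0.141
```

Request:
play_rows:
  moves:
    - [0, 0, 0.003, 0, 0, 0, 0]
    - [0, 0, 0.002, 0, 0, 0, 0]
    - [0, 0, 0.002, 0, 0, 0, 0]
    - [0, 0, 0.001, 0, 0, 0, 0]
    - [0, 0, 0, 0, 0, 0, 0]

```text
t: 43.5
eef_pos: [541.2, -315.5, 166.0]
tcp_rot: [3.135, 0.001, 1.564]
ft_force: [-0.7, 0.4, -1.5]
opening: 0.141
```

Request:
play_rows:
  moves:
    - [0, 0, 0.002, 0, 0, 0, 0]
    - [0, 0, 0.001, 0, 0, 0, 0]
    - [0, 0, 0, 0, 0, 0, 0]
    - [0, 0, 0, 0, 0, 0, 0]

```text
t: 43.9
eef_pos: [541.3, -315.6, 163.4]
tcp_rot: [3.134, 0.002, 1.564]
ft_force: [-0.1, 0.5, -0.6]
opening: 0.14
```

Request:
play_rows:
  moves:
    - [0, 0, 0, 0, 0, 0, 25]
    - [0, 0, 0, 0, 0, 0, 40]
    - [0, 0, 0, 0, 0, 0, 40]
    - [0, 0, -0.02, 0, 0, 0, 40]
    - [0, 0, -0.04, 0, 0, 0, 40]
    - [0, 0, -0.045, 0, 0, 0, 40]
    - [0, 0, -0.01, 0.007, 0.002, 0, 45]
    - [0.02, 0, 0, 0, 0, 0, 50]

```text
t: 44.7
eef_pos: [541.1, -296.7, 282.3]
tcp_rot: [3.14, 0.001, 1.562]
ft_force: [0.7, -0.5, -0.5]
opening: 0.476
```

Request:
play_rows:
  moves:
    - [0.05, 0, 0, 0, 0, 0, 50]
    - [0.05, 0, 0, 0, 0, 0, 50]
    - [0.05, 0, 0, 0, 0, 0, 50]
    - [0.05, 0, 0, 0, 0, 0, 50]
    - [0.05, 0, 0, 0, 0, 0, 50]
    - [0.05, 0, 0, 0, 0, 0, 50]
    - [0.05, 0, 0.02, 0, 0, 0, 50]
    - [0.05, 0, 0.02, 0, 0, 0, 50]

```text
t: 45.5
eef_pos: [541.1, 98.7, 243.8]
tcp_rot: [3.137, -0.001, 1.557]
ft_force: [1.4, 0.1, 0.3]
opening: 0.502
```

Request:
play_rows:
  moves:
    - [0.05, 0, 0.01, 0, 0, 0.05, 50]
    - [0.04, 0, 0, 0, 0, 0.05, 50]
    - [0, 0, 0, 0, 0, 0, 50]
    - [0, 0, 0, 0, 0, 0, 50]

```text
t: 45.9
eef_pos: [538.7, 195.9, 229.3]
tcp_rot: [-3.14, -0.0, 1.461]
ft_force: [-0.5, -0.3, -0.1]
opening: 0.498
```

Run:
```python
from h import *
print(state()["tcp_rot"],state()["eef_pos"])
snap("b4",{"scene":(100,310,130,400,2.9),"top":(100,300,220,530,2.5)})
```

```text
[-3.13997460e+00 -2.76715319e-04  1.46128223e+00] [538.68109944 195.89949823 229.2589189 ]
```

View pics/b4scene.png

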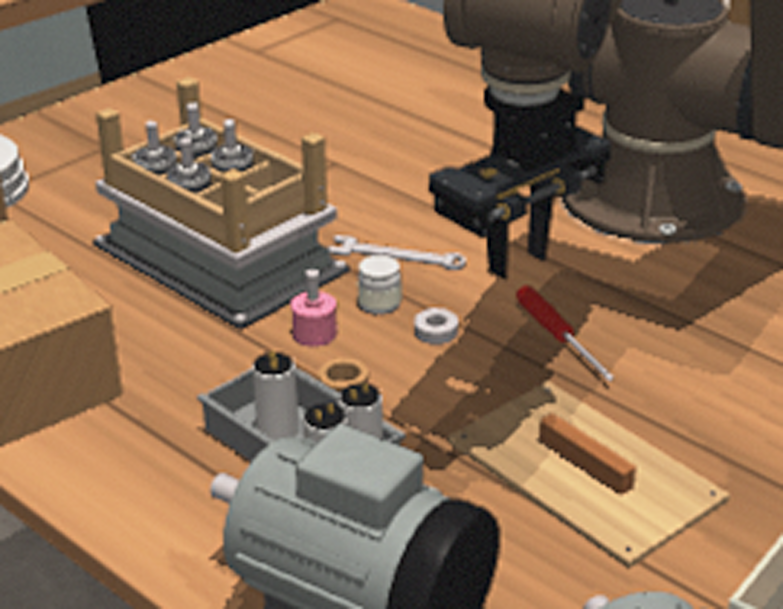

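View pics/b4top.png

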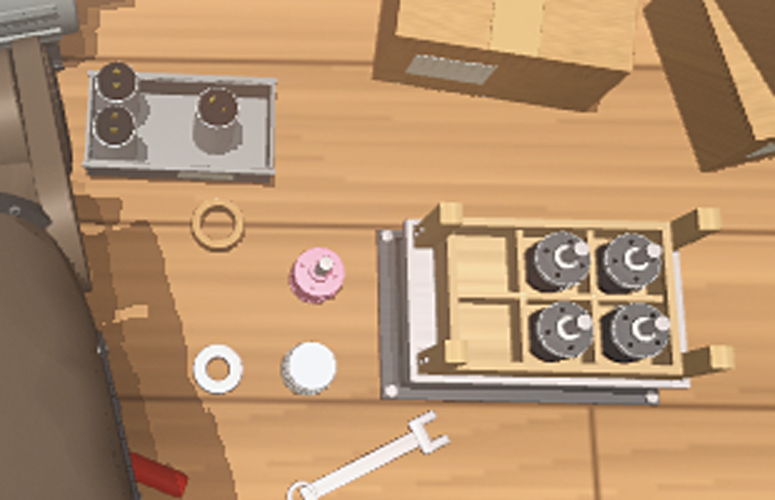

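Run:
```python
from h import *
c=read_camera("top");a=c["img"][:,:,::-1]
cv2.imwrite("pics/b5.png",cv2.resize(a[172:256,385:520],None,fx=5.8,fy=5.8,interpolation=cv2.INTER_NEAREST))
print(rel([530.5,286.5,25]))
scheck("b6",[(619.3,408.1,9),(591.5,152.3,9),(444.3,167,9),(469.6,423,9),(530.5,286.5,39)],(215,305,270,400),6)
```

```text
[ 0.09063282 -0.01918381  0.20503558]
```

View pics/b5.png

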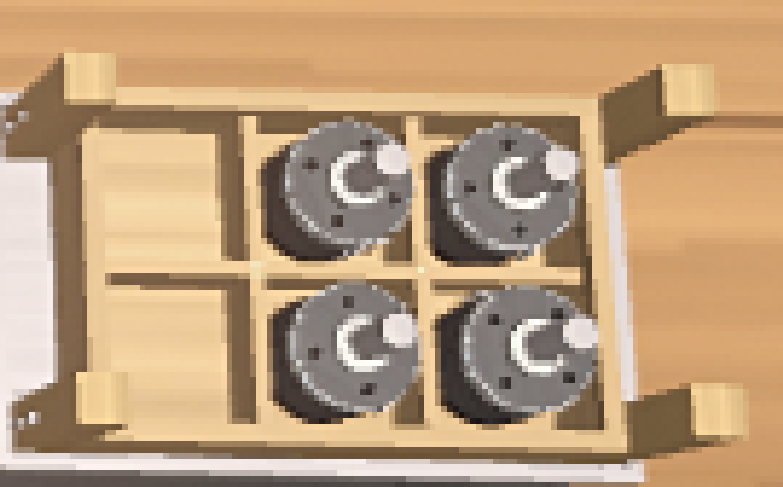

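View pics/b6.png

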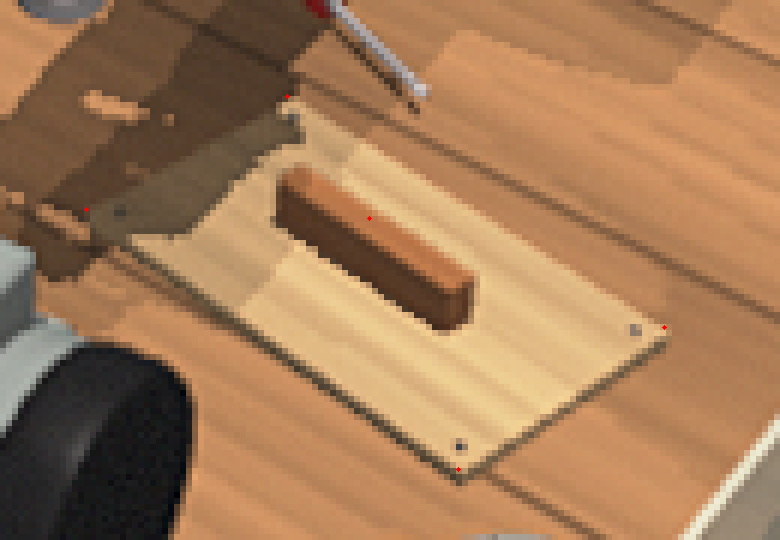

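Run:
```python
from h import *
c=read_camera("top")
P=np.array([ray(c,x/5.8-.5+385,y/5.8-.5+172,191) for x,y in((89,77),(688,90),(102,399),(718,411))]);print(P.round(1),P.mean(0))
d=P[0]-P[1]+P[2]-P[3];print("yaw",np.arctan2(-d[0],d[1]))
print(rel([530.5,287,100]))
```

```text
[[ 570.2 -196.7  191. ]
 [ 568.5 -430.   191. ]
 [ 444.1 -195.9  191. ]
 [ 443.  -429.3  191. ]] [ 506.44654345 -312.96506913  191.        ]
yaw -0.005912802887244501
[ 0.09148505 -0.01984104  0.13033615]
```

Request:
play_rows:
  moves:
    - [0.03, -0.006, 0.02, 0, 0, 0, 60]
    - [0.035, -0.007, 0.03, 0, 0, 0, 60]
    - [0.02, -0.003, 0.03, 0, 0, 0, 60]
    - [0, 0, 0.02, 0, 0, 0, 60]
    - [0, 0, 0, 0, 0, 0, 60]
    - [0, 0, 0, 0, 0, 0, 60]

```text
t: 46.75
eef_pos: [537.1, 277.4, 130.0]
tcp_rot: [3.136, -0.003, 1.448]
ft_force: [-0.2, -0.1, 0.5]
opening: 0.599
```

Run:
```python
from h import *
print(rel([530.5,287,28]),state()["tcp_rot"],state()["eef_pos"])
```

```text
[ 0.0084377  -0.00833488  0.1019748 ] [ 3.13589158e+00 -2.85560447e-03  1.44798079e+00] [537.12562128 277.38691081 129.99614912]
```

Request:
play_rows:
  moves:
    - [0.008, -0.008, 0, 0.006, -0.003, -0.02, 60]
    - [0, 0, 0, 0, 0, 0, 60]
    - [0, 0, 0.02, 0, 0, 0, 60]
    - [0, 0, 0.03, 0, 0, 0, 60]
    - [0, 0, 0.015, 0, 0, 0, 60]
    - [0, 0, 0, 0, 0, 0, 60]
    - [0, 0, 0, 0, 0, 0, 60]

```text
t: 47.45
eef_pos: [533.6, 286.5, 71.8]
tcp_rot: [3.131, -0.006, 1.468]
ft_force: [-0.6, -0.4, 0.1]
opening: 0.603
```

Run:
```python
from h import *
print(rel([530.5,287,28]),state()["tcp_rot"],state()["eef_pos"])
```

```text
[-5.58632441e-05 -3.58676630e-03  4.37360660e-02] [ 3.13088216 -0.00557003  1.46750759] [533.58213829 286.4915581   71.77160491]
```

Request:
play_rows:
  moves:
    - [0, -0.003, 0.01, 0.01, -0.006, 0, 60]
    - [0, 0, 0.012, 0, 0, 0, 60]
    - [0, 0, 0.01, 0, 0, 0, 60]
    - [0, 0, 0.006, 0, 0, 0, 60]
    - [0, 0, 0, 0, 0, 0, 60]
    - [0, 0, 0, 0, 0, 0, 60]

```text
t: 48.05
eef_pos: [531.5, 287.3, 33.0]
tcp_rot: [3.139, -0.001, 1.468]
ft_force: [-0.0, -0.4, 0.2]
opening: 0.597
```

Run:
```python
from h import *
print(rel([530.5,287,28]),state()["tcp_rot"],state()["eef_pos"])
```

```text
[-0.00036108 -0.00097851  0.00503077] [ 3.13865868e+00 -6.69613964e-04  1.46750841e+00] [531.4954874  287.25643705  33.03385972]
```

Request:
play_rows:
  moves:
    - [0, -0.001, 0.005, 0.002, 0, 0, 60]
    - [0, 0, 0, 0, 0, 0, 60]
    - [0, 0, 0, 0, 0, 0, 10]
    - [0, 0, 0, 0, 0, 0, 10]
    - [0, 0, 0, 0, 0, 0, 10]
    - [0, 0, 0, 0, 0, 0, 10]
    - [0, 0, 0, 0, 0, 0, 10]
    - [0, 0, 0, 0, 0, 0, 10]

```text
t: 48.85
eef_pos: [530.9, 287.6, 28.7]
tcp_rot: [3.139, -0.002, 1.467]
ft_force: [0.7, 0.4, -0.5]
opening: 0.21
```

Request:
play_rows:
  moves:
    - [0, 0, 0, 0, 0, 0, 10]
    - [0, 0, -0.01, 0, 0, 0, 10]
    - [0, 0, -0.02, 0, 0, 0, 10]
    - [0, 0, -0.04, 0, 0, 0, 10]
    - [0, 0, -0.045, 0, 0, 0, 10]
    - [0, 0, -0.045, 0, 0, 0, 10]
    - [0, 0, 0, 0, 0, 0, 10]
    - [0, 0, 0, 0, 0, 0, 10]

```text
t: 49.65
eef_pos: [529.1, 286.7, 196.2]
tcp_rot: [-3.14, 0.0, 1.467]
ft_force: [-0.5, -0.1, -2.6]
opening: 0.21
```

Run:
```python
from h import *
snap("b7",{"scene":(130,330,220,460,3),"top":(140,270,120,290,4)})
```

```text
(no output)
```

View pics/b7scene.png

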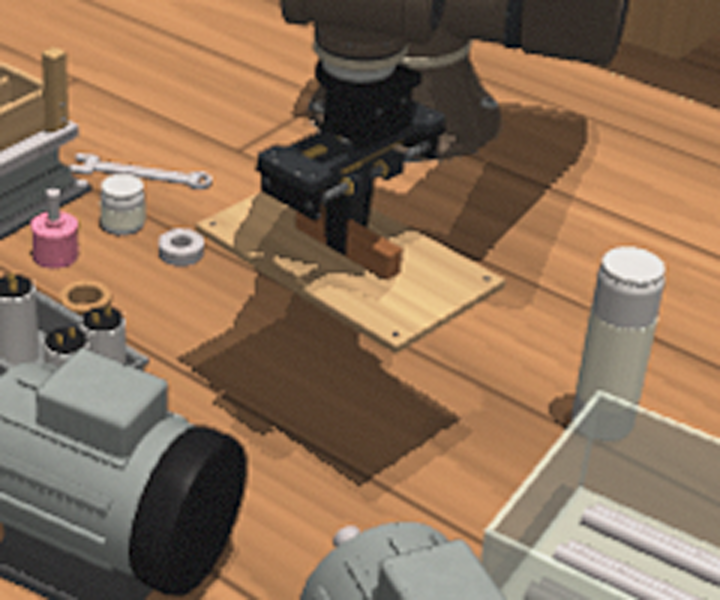

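Request:
play_rows:
  moves:
    - [0, 0, -0.03, 0, 0, -0.05, 10]
    - [0, 0, -0.03, 0, 0, -0.045, 10]
    - [-0.02, 0, -0.015, 0, 0, 0, 10]
    - [-0.035, -0.001, 0, 0, 0, 0, 10]
    - [-0.045, -0.001, 0, 0, 0, 0, 10]
    - [-0.045, -0.001, 0, 0, 0, 0, 10]
    - [-0.045, -0.001, 0, 0, 0, 0, 10]
    - [-0.045, -0.001, 0, 0, 0, 0, 10]

```text
t: 50.55
eef_pos: [520.2, 48.2, 261.0]
tcp_rot: [-3.118, 0.006, 1.575]
ft_force: [0.9, 0.5, -2.7]
opening: 0.206
```

Request:
play_rows:
  moves:
    - [-0.045, -0.001, 0, 0, 0, 0, 10]
    - [-0.045, -0.001, 0, 0, 0, 0, 10]
    - [-0.045, -0.001, 0, 0, 0, 0, 10]
    - [-0.045, -0.001, 0, 0, 0, 0, 10]
    - [-0.04, -0.001, 0, 0, 0, 0, 10]
    - [-0.03, -0.001, 0, 0, 0, 0, 10]
    - [-0.01, 0, 0, 0, 0, 0, 10]
    - [0, 0, 0, 0, 0, 0, 10]

```text
t: 51.35
eef_pos: [509.6, -226.6, 249.8]
tcp_rot: [-3.098, -0.002, 1.569]
ft_force: [0.3, 0.2, -2.1]
opening: 0.209
```

Request:
play_rows:
  moves:
    - [0, 0, -0.015, -0.04, -0.002, 0.004, 10]
    - [0, 0, 0, 0, 0, 0, 10]
    - [0, 0, 0, 0, 0, 0, 10]

```text
t: 51.65
eef_pos: [510.3, -223.4, 265.0]
tcp_rot: [-3.14, -0.002, 1.567]
ft_force: [0.4, 0.0, -1.9]
opening: 0.208
```

Request:
play_rows:
  moves:
    - [-0.02, -0.001, 0, 0, 0, 0, 10]
    - [-0.03, -0.001, 0, 0, 0, 0, 10]
    - [-0.02, -0.001, 0, 0, 0, 0, 10]
    - [-0.005, 0, 0, 0, 0, 0, 10]
    - [0, 0, 0, 0, 0, 0, 10]
    - [0, 0, 0, 0, 0, 0, 10]

```text
t: 52.25
eef_pos: [508.3, -294.2, 266.6]
tcp_rot: [3.141, -0.001, 1.574]
ft_force: [0.2, 0.4, -2.0]
opening: 0.205
```

Run:
```python
from h import *
print(rel([506.6,-313.5,230]),state()["tcp_rot"],state()["eef_pos"])
snap("b8",{"scene":(50,230,120,330,3.5)})
```

```text
[-0.01933902 -0.00173161  0.036603  ] [ 3.14146016e+00 -1.45651048e-03  1.57438849e+00] [ 508.25747461 -294.20823669  266.63135941]
```

View pics/b8scene.png

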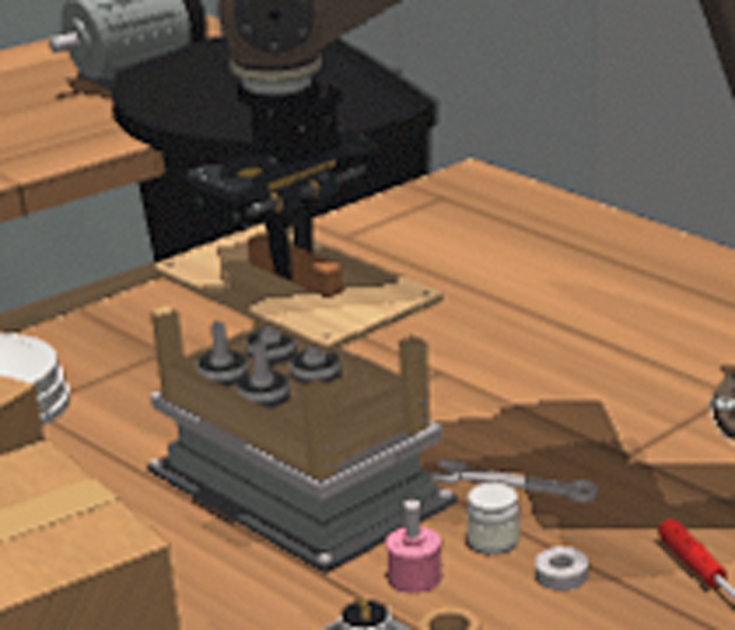

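Request:
play_rows:
  moves:
    - [-0.012, -0.001, 0, 0, 0, 0.008, 10]
    - [-0.006, 0, 0, 0, 0, 0, 10]
    - [0, 0, 0, 0, 0, 0, 10]
    - [0, 0, 0, 0, 0, 0, 10]

```text
t: 52.7
eef_pos: [507.6, -312.0, 266.9]
tcp_rot: [3.141, -0.001, 1.568]
ft_force: [-0.5, 0.9, -2.3]
opening: 0.207
```

Run:
```python
from h import *
print(rel([506.6,-313.5,219]),state()["tcp_rot"],state()["eef_pos"])
c=read_camera("scene");b=(70,190,140,290)
d=cv2.resize(c["img"][b[0]:b[1],b[2]:b[3],::-1],None,fx=5,fy=5)
# predicted cover corners (top z= TCP-28.7+9)
e=state()["eef_pos"]
for sx in(-75,75):
  for sy in(-129,129):
    u,v=proj(c,[e[0]+sx,e[1]+sy,e[2]-19.7]);cv2.circle(d,(int((u+.5-b[2])*5),int((v+.5-b[0])*5)),3,(0,0,255),-1)
cv2.imwrite("pics/b9.png",d)
```

```text
[-0.00161506 -0.00103071  0.04794481] [ 3.14121102e+00 -1.43997494e-03  1.56780498e+00] [ 507.61703003 -311.95701915  266.94747968]
```

View pics/b9.png

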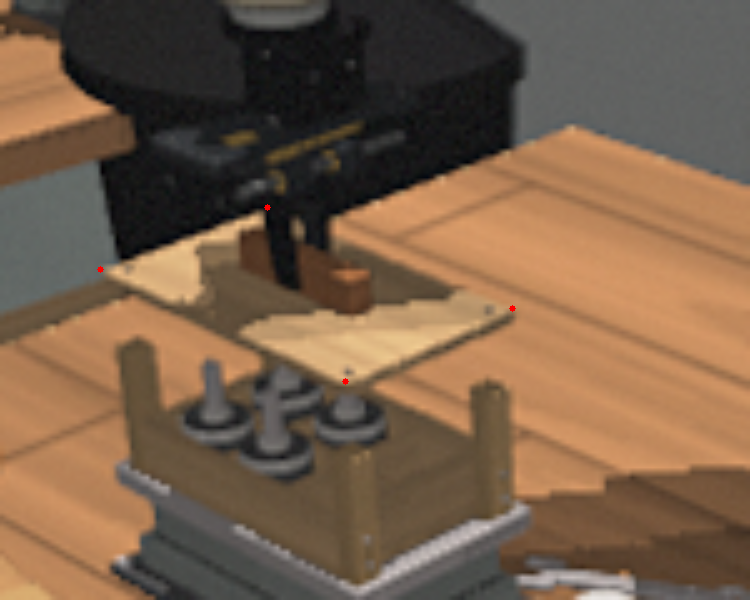

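Request:
play_rows:
  moves:
    - [-0.0015, -0.001, 0.008, 0, -0.001, 0.003, 10]
    - [0, 0, 0.01, 0, 0, 0, 10]
    - [0, 0, 0.01, 0, 0, 0, 10]
    - [0, 0, 0.006, 0, 0, 0, 10]
    - [0, 0, 0.003, 0, 0, 0, 10]
    - [0, 0, 0, 0, 0, 0, 10]
    - [0, 0, 0, 0, 0, 0, 10]

```text
t: 53.45
eef_pos: [506.2, -312.8, 225.5]
tcp_rot: [-3.14, -0.002, 1.565]
ft_force: [-0.7, 0.3, -2.6]
opening: 0.208
```

Request:
play_rows:
  moves:
    - [0, 0, 0.003, 0, 0, 0, 10]
    - [0, 0, 0.003, 0, 0, 0, 10]
    - [0, 0, 0.002, 0, 0, 0, 10]
    - [0, 0, 0.002, 0, 0, 0, 10]
    - [0, 0, 0, 0, 0, 0, 10]
    - [0, 0, 0, 0, 0, 0, 10]

```text
t: 54.05
eef_pos: [506.5, -313.0, 215.6]
tcp_rot: [3.141, -0.001, 1.565]
ft_force: [-0.8, -0.3, -2.5]
opening: 0.208
```

Request:
play_rows:
  moves:
    - [0, 0, 0.002, 0, 0, 0, 10]
    - [0, 0, 0.002, 0, 0, 0, 10]
    - [0, 0, 0.001, 0, 0, 0, 10]
    - [0, 0, 0, 0, 0, 0, 10]
    - [0, 0, 0, 0, 0, 0, 10]

```text
t: 54.55
eef_pos: [506.6, -313.1, 211.0]
tcp_rot: [3.141, -0.0, 1.565]
ft_force: [-0.9, 1.0, 0.4]
opening: 0.204
```

Run:
```python
from h import *
snap("c1",{"scene":(70,220,130,290,5)})
```

```text
(no output)
```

View pics/c1scene.png

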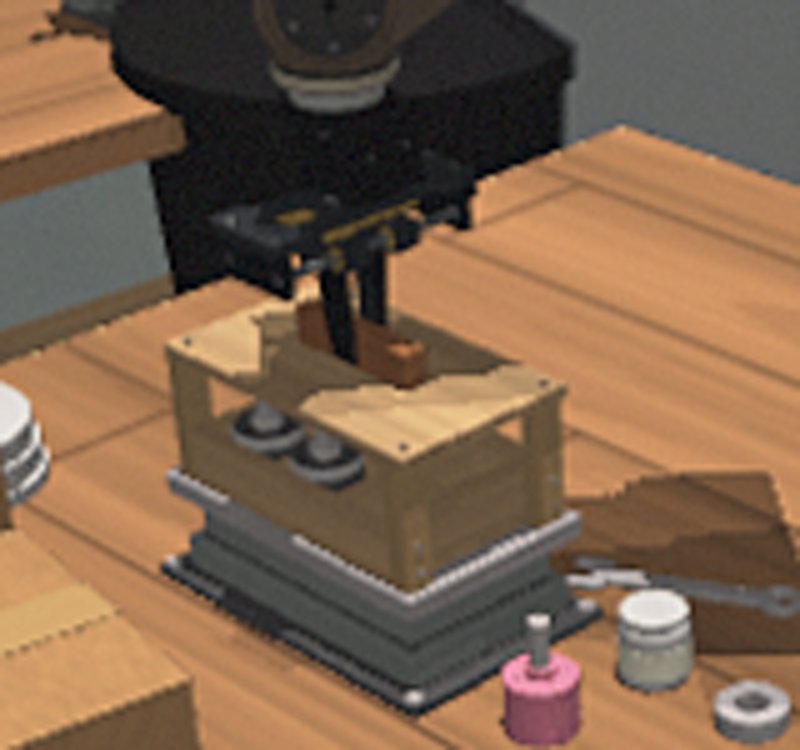

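The cover rests on all four posts, square (corners at (185,345), (405,450), (560,385)). Release, then go up and away.

Request:
play_rows:
  moves:
    - [0, 0, 0, 0, 0, 0, 30]
    - [0, 0, 0, 0, 0, 0, 50]
    - [0, 0, 0, 0, 0, 0, 50]
    - [0, 0, -0.01, 0, 0, 0, 50]
    - [0, 0, -0.03, 0, 0, 0, 50]
    - [0, 0, -0.04, 0, 0, 0, 50]
    - [0, 0, -0.04, 0, 0, 0, 50]
    - [0.02, 0, -0.02, 0, 0, 0, 50]

```text
t: 55.4
eef_pos: [506.0, -293.9, 355.7]
tcp_rot: [-3.139, -0.002, 1.563]
ft_force: [0.2, 1.2, 0.4]
opening: 0.5
```

Request:
play_rows:
  moves:
    - [0.04, 0, 0, 0, 0, 0, 50]
    - [0.05, 0, 0, 0, 0, 0, 50]
    - [0.05, 0, 0, 0, 0, 0, 50]
    - [0.05, 0, 0, 0, 0, 0, 50]
    - [0.05, 0, 0, 0, 0, 0, 50]
    - [0.05, 0, 0, 0, 0, 0, 50]
    - [0.05, 0, 0, 0, 0, 0, 50]
    - [0.04, 0, 0, 0, 0, 0, 50]

```text
t: 56.2
eef_pos: [508.5, 89.2, 366.2]
tcp_rot: [3.13, 0.003, 1.556]
ft_force: [-0.2, -0.6, 0.1]
opening: 0.497
```

Request:
play_rows:
  moves:
    - [0.04, 0, 0, 0, 0, 0, 50]
    - [0.03, 0, 0, 0, 0, 0, 50]
    - [0, 0, 0, 0, 0, 0, 50]
    - [0, 0, 0, 0, 0, 0, 50]
    - [0, 0, 0, 0, 0, 0, 50]

```text
t: 56.7
eef_pos: [507.9, 166.5, 369.8]
tcp_rot: [3.126, 0.002, 1.563]
ft_force: [0.9, -0.0, -0.4]
opening: 0.498
```

Run:
```python
from h import *
print(state()["eef_pos"],state()["qvel"])
snap("c2",{"scene":(90,300,130,380,3),"top":(100,300,220,530,2.5)})
```

```text
[507.91624383 166.4990754  369.76667114] [-0.00500963 -0.004936   -0.00282294 -0.00349795  0.00355671 -0.00502221]
```

View pics/c2scene.png

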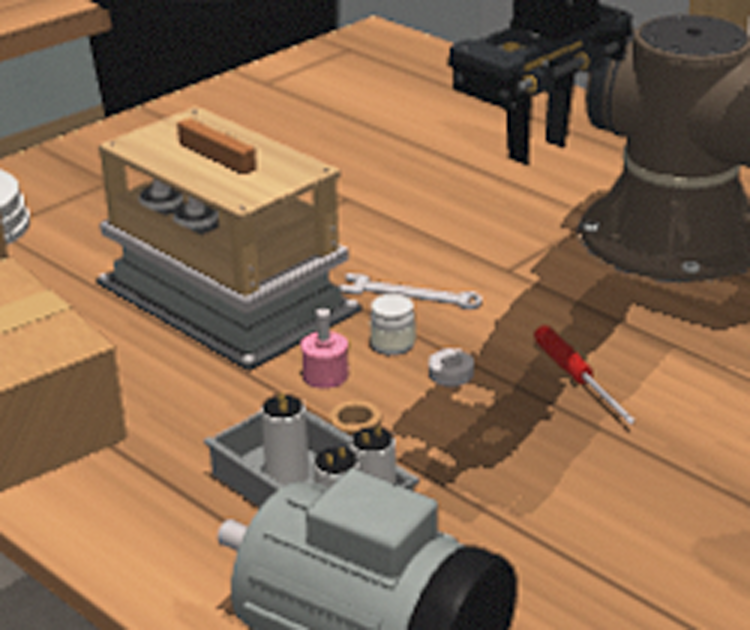

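View pics/c2top.png

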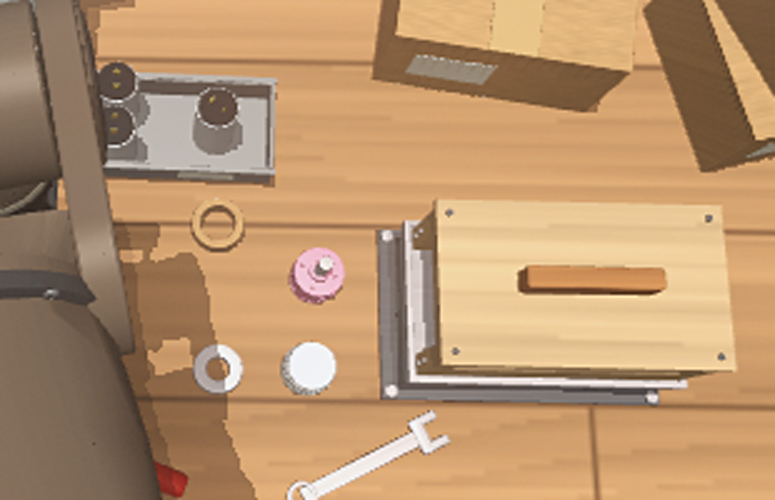

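Both views show the cover lying square on the posts. The capacitor stands in the bin at (217,108) in the top crop, and the other things are where they were. I hand it in.

Run:
```python
from cell import *
print(job_done())
```

```text
the job is handed in; nothing more can be done
None
```

The job is done and handed in at about 57 s on the robot's clock. `job_done()` gives no verdict, so the result rests on my own checks.

- **Capacitor:** I took it out of the crate's back right cell and stood it on the free floor of the stock bin. It looks upright there in both views.
- **Motors:** Four dark motors were present. I left the pink look-alike where it was. Each motor stands in its own cell, shaft up. I lowered each one until the wrist force was close to zero before letting go. The pictures taken before the cover went on show all four upright in their cells.
- **Cover:** I gripped it by the batten and released it once the posts carried its weight. The last pictures show it flat and square on all four posts.
- **Everything else:** The tin, bearing, tape roll and wrench look unmoved in the last pictures. The screwdriver was partly hidden by the arm in the top view but looks in place in the scene view. The spray can was outside those last crops; I last saw it in a picture taken while carrying the cover, and nothing went near it after that.

Two things I noticed:
- **Cover tilt:** The cover tilted about 0.04 rad while being carried. I levelled it before lowering.
- **Cover position:** Before the grasp, its computed position was about 1 to 2 pixels off in the scene view. Once it was in the gripper, its computed corners matched the picture.

I saw nothing knocked aside during the run. I did not measure how far the platform sank from the pictures. The heights at which each motor's weight came off suggest a little over 30 mm with the four motors in.

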